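# Pin the armrest and its spacers to the mounting shoe

### The arm

A 6-joint arm with a two-finger parallel gripper is mounted at the origin on the work surface. World frame = base frame: x ahead of the robot, y to its left, z up, the work surface at z = 0. Lengths are in m, angles in degrees, forces in N, time in s.
With the tool pointing down it reaches from about 0.4 to 0.825 m from the base axis. Payload 7 kg.
Tool frame: the origin (TCP) lies between the finger pads; the fingertips stand 22 mm ahead of it and the grasp point (between the pads) lies 3 mm ahead of it; z points along the fingers, y is the direction in which the jaws open and shut (so a half turn about z gives the same grasp; the last joint's range is limited). The gripper opens to 85 mm and grips with 20 to 120 N. Pads are 22 mm wide; open, the fingers measure 114 mm over their backs; the gripper's body (76 mm by 85 mm) begins 54 mm behind the grasp point. The pads swing forward as they close: fully open they stand 13 mm farther back than shut.
Start: joints at [92.252, 20.546, 0.682, 0, -70.136, -16.507], TCP at [0.166, 0.654, 0.253] pointing down, gripper open.
Joint ranges: [-176.03, 176.03], [-82.01, 121.73], [-58.28, 71.71], [-173.87, 95.51], [-174.79, -0.11], [-173.66, 173.66]. Speed limits (degrees/s): [136.94, 136.94, 172.46, 180, 180, 180].

### API

Orientations are given as a 3x3 rotation matrix whose columns are the frame's x, y, z axes.
In Python, from cell import env, vision, recognise gives the robot as it stands.
- The arm moves only by the tool jog_arm, never from a script. Its argument "series" is a list of rows, each an object of numbers: "tx", "ty", "tz": the shift along the tool's x, y, z each as a share of 2 cm, from -1 to 1; "wx", "wy", "wz": the turn, a rotation vector about the tool's x, y, z each as a share of 0.15 rad, from -1 to 1. In form: [{"tx": .., "ty": .., "tz": .., "wx": .., "wy": .., "wz": ..}, ...]. A call has 1 to 12 rows; each row shifts and turns the pose as measured when the row begins, along the tool's axes as they then stand; what a row does not reach is not made up. A row lasts 1/10 s, in which the tool goes at most 50 mm and 8.59 degrees, less where a joint would pass 70% of its speed; a pose out of reach is approached as far as the arm can. A call with a number of a shift or a turn outside -1 to 1 is refused whole. A call with a gripper value outside its range is refused whole. "gripper" is the opening, from -1 (shut) to 1 (fully open), set as the call begins (left out, the last holds). The fingers move at their own pace and stop on an object; "force" is the grip in N (left out, the last holds). Time passes only in rows, so rows that do not move let the fingers close. It gives the time, the measured TCP pose, the force and the opening at its end, in the units of the state.
- env.observe(): the state, without advancing time (a new reading comes with each control period).
- vision.read_camera(name): name is "side" or "top"; returns (picture, depth): 480x640x3 uint8, red, green, blue; 480x640 float32, m along the optical axis (not along the pixel's ray), 0 where there is no reading.
- vision.camera_params(name): a dict with "vertical_fov" (degrees; the focal length in pixels is half the picture's height over the tangent of half this angle, whatever the lens; pixels are square), "cx", "cy" (the principal point, pixels), "world_from_camera" (4x4, takes a point from camera to world coordinates). Camera axes: x right, y up, looking along -z (the intrinsics and any distortion apply to the point x, -y, -z); pixel columns grow to the right and rows downward; lengths in m; the calibration is good to about 2 mm. A picture is of the moment at which its call begins. camera_params takes no time and is no camera call.
- env.close_job(): hands the job in, once; it reports no verdict.
Trained networks look in the newest picture that a camera, given by its name, has taken for a name from the list of things; names that differ only in an ending like _2 or _b are one class to them, and where a whole thing is asked for, a point or a joint stands for the part that bears it (a point fixed in the world has none). Each returns a list of dicts, best first, with "score" (0 to 1); they miss things now and then, are a little off and sometimes report something else, mostly with a low value. They report only what shows in the picture. A call takes as long as a camera call. They do not tell look-alikes from the thing itself.
- recognise(target, camera): "centre" ([x, y, z] in m, in world coordinates, good to about 4 mm: the middle of the surface that is visible of it).
The state is a dict: "time_s": time; "qpos": joint angles; "joint_velocities": joint speeds; "effort": joint torques, N m; "position": TCP position; "orientation": TCP orientation; "contact_force": force on the tool from outside, world axes, zero at the start; "ft_torque": the same for the moment, N m; "opening": finger opening in m.
Only numpy, scipy, OpenCV 4.12 (cv2) and the standard library are available. Lean on these libraries where they do the work, as an engineer would, in place of code of your own. Each camera call takes 0.05 s, during which the arm holds its last target.

### The job

The armrest of the blood-draw place lies on its two spacer plates in the mounting shoe, but the three plates have slid out of line. Slide them along the shoe until their holes line up over the shoe's slot, then put the orange-handled locking pin down through all three and through the loose nut plate hidden in the shoe (feel for its hole) until the pin is fully home, with its collar resting on the armrest plate. Let go of the pin, and leave the bottle, the box and the tape roll where they stand.

Things in the scene. Friction and masses are not known exactly. Their poses are not given: they have to be found in the camera images.
- shoe: Fixed white mounting shoe, a block 196 (x) x 90 (y) x 40 mm; origin at the centre of its underside, x along it, z up. Two steel cheeks, 70 mm long in x, centred, 78 mm high, guide the plates: these lie between them with 1 mm play each side, slide freely along x with no end stops, and stick out at both ends.
- shoe_hole (a point): Middle of the slot in the shoe, at the level of the block's top face (40 mm above the counter), 45 mm from the block's middle towards its +x; axes as the shoe's. The slot is 52 (x) x 26 (y) mm and goes right through to the counter. With the plates' holes over the slot's middle, their ends lie 35 mm (+x) and 125 mm (-x) from this point.
- nut_mid (a point): Mid-travel of the hidden brass nut plate under the slot, its top face 37 mm above the counter: NOT its hole. The nut plate is 10 mm thick with a 23 mm hole; it floats, so its hole lies up to 14 mm either way along the shoe's x (on the centre line in y). It drags with about 12 N. Stopped by it, raise the pin a little, shift along x (the plates go along), press down again.
- spacer_low_hole (a point): Bottom plate, bare aluminium, 0.3 kg, on the shoe's top face (40 to 54 mm above the counter). 160 x 60 x 14 mm, one 23 mm round hole on its centre line. The point is the hole's centre, half-way through the thickness. x points along the plate to its nearer end, 35 mm off; the other end is 125 mm off at -x; z up. 
- spacer_mid_hole (a point): Middle plate, blue plastic, 0.2 kg, on the bottom plate (54 to 68 mm). Same outline and hole as the others. A plate that is pushed carries along what lies on it. 160 x 60 x 14 mm, one 23 mm round hole on its centre line. The point is the hole's centre, half-way through the thickness. x points along the plate to its nearer end, 35 mm off; the other end is 125 mm off at -x; z up. 
- armrest_hole (a point): Top plate, the armrest: red, about 0.4 kg, on the middle plate (68 to 82 mm). 160 x 60 x 14 mm, one 23 mm round hole on its centre line. The point is the hole's centre, half-way through the thickness. x points along the plate to its nearer end, 35 mm off; the other end is 125 mm off at -x; z up. See armrest_pad for its pad.
- armrest_pad (a point): Middle of the top of the armrest's black pad, 84 mm from the plate's hole towards its -x, 97 mm above the counter. The pad is 78 x 56 mm, 15 mm thick, fixed on the plate; it ends 45 mm from the hole.
- pin_handle (a point): Locking pin, 0.22 kg, 126 mm long, standing upright in a grey stand; this point is the middle of its round orange handle (26 mm across, 50 mm high), on the axis. z runs along the pin, upwards. Below the handle come a steel collar 36 mm across and 6 mm thick (25 to 31 mm below this point), then a steel shank 20 mm in diameter and 70 mm long to the tip.
- pin_tip (a point): The pin's lower end, 101 mm below the handle's middle. The last 5 mm taper from 20 to 16 mm in diameter. The tip is 70 mm below the collar's underside: fully home it stands 12 mm above the counter.
- stand: Grey block 80 x 80 x 80 mm, fixed, that holds the pin in a 26 mm hole, the collar resting on its top; origin at the centre of its underside. Lift the pin more than 70 mm to draw it out.
- sanitiser: White bottle, 64 mm across, 150 mm high, loose; origin at the centre of its base. Leave alone.
- swab_box: White and blue carton 60 x 100 x 70 mm, loose; origin at the centre of its base. Leave alone.
- tape: White tape roll lying flat, 90 mm across, 25 mm high, loose; origin at the centre of its base. Leave alone.
Not all that is in view belongs to the job. What is meant by the part that bears spacer_mid_hole is not green, pink or purple, and is the smaller of those in its own colour.

How it is judged:
By the outcome, as a careful person would: the job done as asked, in the order asked, and still so for the second after the job is handed in, with the robot touching nothing.
It also fails if it takes over 72 s, if anything falls off the work surface, if the arm or the gripper's body presses on something with over 40 N, if the wrist force passes 120 N, or if a joint passes its speed limit or range.

## Working session

There is one attempt and no reset: what is moved stays moved. The work goes in short steps, Python scripts to look and compute and a tool call to move; the robot and the scene stay as the last step left them, time stands still between calls to the robot, and variables do not carry over. Pictures are saved under pics/ and viewed, and the job is handed in when it is done.

Besides the shell and the picture viewer there is one more tool, called as name([rows], argument=value, ...), one row to a line, values as JSON. jog_arm: Moves the arm, as the interface text tells. Shift numbers are shares of 2 cm and turn numbers shares of 0.15 rad, none past 1 either way. Its arguments: {"type":"object","properties":{"series":{"type":"array","items":{"type":"object","properties":{"tx":{"type":"number","minimum":-1,"maximum":1},"ty":{"type":"number","minimum":-1,"maximum":1},"tz":{"type":"number","minimum":-1,"maximum":1},"wx":{"type":"number","minimum":-1,"maximum":1},"wy":{"type":"number","minimum":-1,"maximum":1},"wz":{"type":"number","minimum":-1,"maximum":1}}}},"gripper":{"type":"number"},"force":{"type":"number"}},"required":["series"]}

```bash
ls; mkdir -p pics; cat > h.py <<'E'
import numpy as np, cv2, pickle
from cell import env, vision, recognise
def shot(cam,name):
    p,d=vision.read_camera(cam); c=vision.camera_params(cam)
    cv2.imwrite(f'pics/{name}.png',p[:,:,::-1]); pickle.dump((p,d,c),open(f'pics/{name}.pkl','wb'))
    return p,d,c
def load(name): return pickle.load(open(f'pics/{name}.pkl','rb'))
def cloud(d,c):
    h,w=d.shape; f=h/2/np.tan(np.radians(c['vertical_fov'])/2)
    v,u=np.mgrid[:h,:w]; x=(u-c['cx'])/f*d; y=(v-c['cy'])/f*d
    P=np.stack([x,-y,-d,np.ones_like(d)],-1); return (P@np.array(c['world_from_camera']).T)[...,:3]
E
python3 - <<'E'
from h import *
for c in('top','side'):
    p,d,k=shot(c,c+'0'); print({a:(np.round(b,3).tolist() if not isinstance(b,(str,dict)) else b) for a,b in k.items()})
    for t in ['shoe','spacer_low_hole','spacer_mid_hole','armrest_hole','armrest_pad','pin_handle','stand','sanitiser','swab_box','tape']:
        print(c,t,[(np.round(r['centre'],3).tolist(),round(r['score'],2)) for r in recognise(t,c)][:4])
s=env.observe(); print(s)
E
```

```text
pics
{'vertical_fov': 43.395, 'cx': 313.373, 'cy': 246.695, 'world_from_camera': [[-0.029, 0.997, -0.069, 0.357], [-1.0, -0.029, -0.001, -0.002], [-0.003, 0.069, 0.998, 1.482], [0.0, 0.0, 0.0, 1.0]]}
top shoe [([0.469, 0.017, 0.039], 0.7), ([0.489, 0.304, 0.081], 0.21)]
top spacer_low_hole [([0.487, 0.314, 0.126], 0.65), ([0.487, -0.082, 0.051], 0.59)]
top spacer_mid_hole [([0.334, 0.094, 0.017], 0.97), ([0.71, 0.01, 0.021], 0.91), ([0.305, -0.193, 0.015], 0.89), ([0.502, 0.095, 0.065], 0.74)]
top armrest_hole [([0.502, -0.0, 0.081], 0.79)]
top armrest_pad [([0.503, 0.0, 0.078], 0.64)]
top pin_handle [([0.488, 0.31, 0.124], 0.68)]
top stand [([0.486, 0.306, 0.08], 0.78), ([0.467, 0.017, 0.041], 0.68)]
top sanitiser [([0.451, -0.329, 0.104], 0.85)]
top swab_box [([0.653, 0.271, 0.072], 0.78)]
top tape [([0.639, -0.229, 0.025], 0.65), ([0.651, 0.271, 0.072], 0.17)]
{'vertical_fov': 52.927, 'cx': 313.346, 'cy': 241.632, 'world_from_camera': [[0.802, 0.352, -0.483, -0.059], [-0.598, 0.461, -0.656, -0.682], [-0.008, 0.814, 0.58, 0.695], [0.0, 0.0, 0.0, 1.0]]}
side shoe [([0.462, -0.016, 0
[... 636 characters left out ...]
03,
       -7.01354457e+01, -1.65065345e+01]), 'joint_velocities': array([ 0.10952168, -0.03991418, -0.04175398,  0.01241808, -0.03706654,
        0.02526612]), 'effort': array([ 2.58682012e-04, -5.82989824e+01,  2.93677926e+01,  6.94252476e+00,
       -5.69572640e-04,  8.10788151e-06]), 'position': array([0.16619861, 0.65419919, 0.25330214]), 'orientation': array([[ 9.69214233e-01, -2.46218947e-01, -2.75154800e-05],
       [-2.46218947e-01, -9.69214233e-01,  1.20372751e-05],
       [-2.96322000e-05, -4.89186585e-06, -1.00000000e+00]]), 'contact_force': array([-0.32834181, -0.59452454,  0.42484992]), 'ft_torque': array([ 0.00579362, -0.01448357, -0.01260312]), 'opening': 0.08532272335408679}
```

View pics/top0.png

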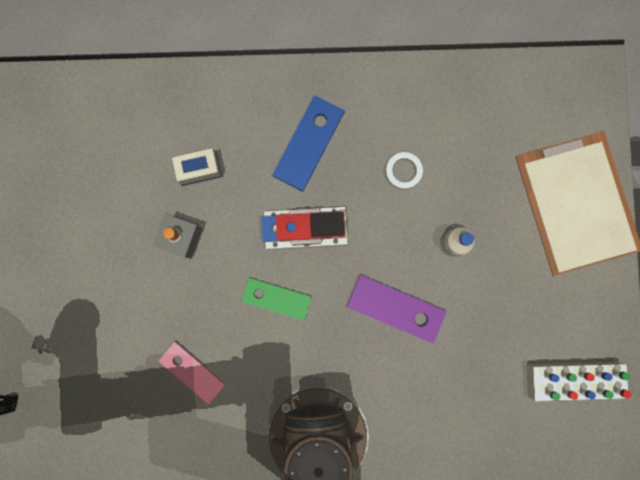

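View pics/side0.png

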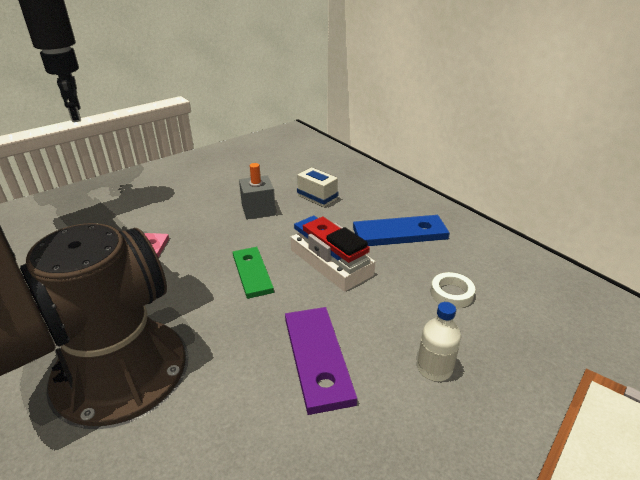

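```bash
python3 - <<'E'
from h import *
p,d,c=load('top0')
a=p[180:340,210:430]; cv2.imwrite('pics/topz.png',cv2.resize(a,None,fx=3.6,fy=3.6,interpolation=cv2.INTER_CUBIC)[:,:,::-1])
p,d,c=load('side0')
a=p[150:350,240:480]; cv2.imwrite('pics/sidez.png',cv2.resize(a,None,fx=3,fy=3,interpolation=cv2.INTER_CUBIC)[:,:,::-1])
E
```

```text
(no output)
```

View pics/topz.png

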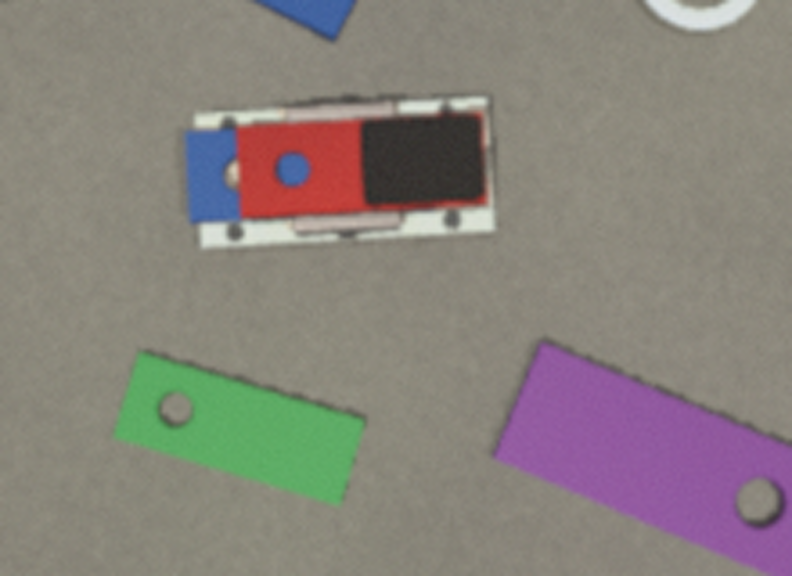

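View pics/sidez.png

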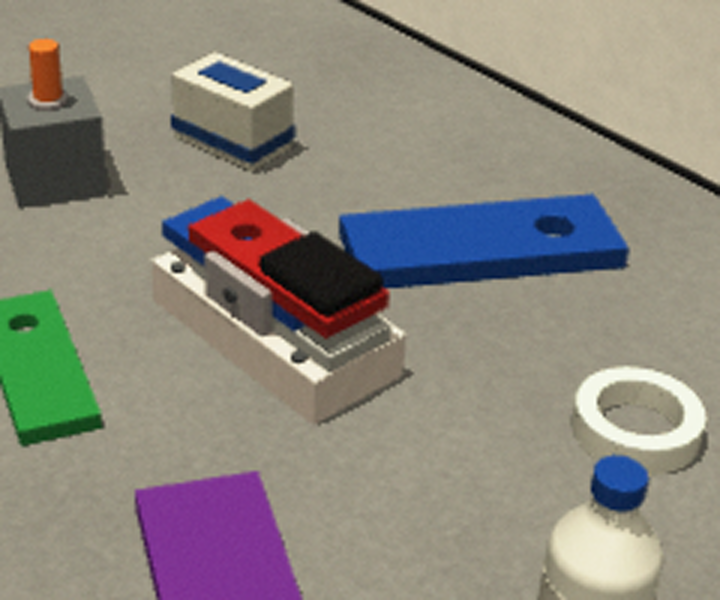

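```bash
python3 - <<'E'
from h import *
for n in('top0','side0'):
    p,d,c=load(n); P=cloud(d,c)
    hsv=cv2.cvtColor(p,cv2.COLOR_RGB2HSV).astype(int); H,S,V=hsv[...,0],hsv[...,1],hsv[...,2]
    roi=(P[...,0]>.4)&(P[...,0]<.6)&(P[...,1]>-.2)&(P[...,1]<.2)&(d>0)
    def rect(m,name):
        q=P[m]; 
        if len(q)<20: print(name,len(q));return
        r=cv2.minAreaRect(q[:,:2].astype(np.float32)*1000); print(n,name,len(q),'z',np.round(np.percentile(q[:,2],[5,50,95])*1000,1),'c',np.round(r[0],1),'s',np.round(r[1],1),'a',round(r[2],1))
    z=P[...,2]
    rect(roi&(z>.02),'all>20')
    rect(roi&(z>.034)&(z<.046)&(S<60),'shoe top')
    rect(roi&(abs(z-.082)<.004)&(S>120)&((H<10)|(H>170)),'red')
    rect(roi&(abs(z-.068)<.005)&(H>95)&(H<130)&(S>120),'blue')
    rect(roi&(abs(z-.097)<.004),'pad')
    rect(roi&(abs(z-.054)<.003)&(S<70),'alu')
    for nm,x,y,zz in(('orange',.487,.31,.136),):
        m=(abs(P[...,0]-x)<.06)&(abs(P[...,1]-y)<.06)
        rect(m&(H>5)&(H<18)&(S>150)&(z>.12),'orange top'); rect(m&(abs(z-.08)<.005),'stand top'); 
E
```

```text
top0 all>20 3174 z [37.4 79.1 98.9] c [529.   21.6] s [141.3 200.6] a 1.6
top0 shoe top 607 z [35.5 40.1 44.7] c [504.   18.2] s [ 91.1 195.4] a 1.6
top0 red 665 z [78.5 81.7 85.3] c [503.7   7.5] s [ 59.4 157.2] a 1.7
top0 blue 292 z [64.2 68.1 72. ] c [501.3  82.4] s [75.5 57. ] a 89.4
top0 pad 654 z [ 93.5  96.5 100.2] c [505.  -32.2] s [55.4 77.6] a 1.4
top0 alu 39 z [51.5 54.  56.5] c [489.6   9.1] s [ 59.7 186.2] a 10.9
top0 orange top 101 z [126.9 135.8 140.4] c [489.9 323. ] s [23.5 22.1] a 44.2
top0 stand top 902 z [76.4 80.3 84.3] c [490.8 324.1] s [81.5 80.1] a 69.1
side0 all>20 3359 z [26.  67.4 96.6] c [503.3  15.9] s [ 92.6 206. ] a 2.0
side0 shoe top 612 z [35.  39.4 45.3] c [503.4  13.1] s [ 92.6 200.3] a 2.0
side0 red 578 z [78.7 81.1 83.1] c [504.2   2.7] s [ 62.1 163.5] a 1.7
side0 blue 122 z [64.  67.  69.3] c [501.   37.7] s [ 60.1 161.6] a 0.3
side0 pad 523 z [93.9 95.9 97.9] c [505.8 -37.3] s [56.3 77.3] a 2.1
side0 alu 249 z [51.3 53.2 56. ] c [479.7 -14. ] s [ 61.9 169.1] a 24.7
side0 orange top 79 z [121.  132.  136.3] c [489.6 317.9] s [28.2 21.2] a 53.6
side0 stand top 404 z [76.3 79.  82.9] c [491.2 319.2] s [89.4 79.8] a 68.7
```

```bash
python3 - <<'E'
from h import *
print(vision.camera_params('top').keys())
for n in('top0','side0'):
    p,d,c=load(n); P=cloud(d,c); z=P[...,2]
    for nm,x,y,zz,r in(('tape',.639,-.229,.025,.06),('swab',.652,.271,.07,.07),('bottle top',.45,-.34,.15,.06),('stand',.487,.31,.08,.07),('green',.334,.094,.014,.07),('blueBig',.709,.01,.02,.12)):
        m=(abs(P[...,0]-x)<r)&(abs(P[...,1]-y)<r)&(abs(z-zz)<.006)
        if m.sum()<5: print(n,nm,'none');continue
        q=P[m][:,:2].astype(np.float32)*1000; rr=cv2.minAreaRect(q); print(n,nm,np.round(rr[0],1),np.round(rr[1],1),m.sum())
    # counter plane
    m=(abs(z)<.02)&(P[...,0]>.25)&(P[...,0]<.75)&(abs(P[...,1])<.5)
    A=np.c_[P[m][:,:2],np.ones(m.sum())]; print(np.linalg.lstsq(A,z[m],rcond=None)[0])
    cv2.imwrite(f'pics/{n}_hue.png',p[:,:,::-1])
E
```

```text
dict_keys(['vertical_fov', 'cx', 'cy', 'world_from_camera'])
top0 tape [ 640.1 -226.5] [88.4 89.4] 567
top0 swab [658.4 276.5] [61.  99.9] 994
top0 bottle top [ 458.5 -340.1] [27.1 27.7] 136
top0 stand [490.8 324.1] [81.5 80.1] 956
top0 green [329.9  94.1] [130.4 141.9] 1360
top0 blueBig [716.4   5.8] [ 85.9 227.4] 2819
[-0.00302046  0.00128645  0.00241279]
side0 tape [ 640.2 -232.2] [91.  87.7] 628
side0 swab [659.  270.1] [ 65.  102.2] 420
side0 bottle top [ 457.4 -345.6] [30.  27.3] 207
side0 stand [491.2 319.2] [89.4 79.8] 424
side0 green [335.9  91.1] [157.9  60.2] 1040
side0 blueBig [716.7   0.8] [ 91.3 227.5] 1742
[-0.00426064  0.00120964  0.00347217]
```

```bash
cat >> h.py <<'E'
from scipy.spatial.transform import Rotation as Ro
SY=np.array([-.0295,.99956,0]); SX=SY  # shoe x axis in world
RT=np.column_stack([-SX,np.cross([0,0,-1],-SX),[0,0,-1]])
C=np.array([.504,.0157,0])
def plan(ps,R=RT,step=.02,wstep=1.0,start=None):
    """ps: waypoints; prints rows"""
    s=env.observe() if start is None else start
    p=np.array(s['position']);Rc=np.array(s['orientation']);rows=[]
    for t in ps:
        t=np.array(t)
        for _ in range(80):
            e=t-p; r=Ro.from_matrix(Rc.T@R).as_rotvec()
            if np.linalg.norm(e)<.0004 and np.linalg.norm(r)<.004: break
            l=Rc.T@e; m=max(abs(l).max()/step,np.linalg.norm(e)/.049,1); l=l/m
            q=min(1,.15*wstep/max(np.linalg.norm(r),1e-9)); r=r*q
            ro=[round(v/.02,2) for v in l]+[round(v/.15,2) for v in r]
            rows.append(ro); p=p+Rc@(np.array(ro[:3])*.02); Rc=Rc@Ro.from_rotvec(np.array(ro[3:])*.15).as_matrix()
    print(len(rows),'end',np.round(p,4))
    k=['tx','ty','tz','wx','wy','wz']
    for r in rows: print('{'+', '.join(f'"{a}":{v:g}' for a,v in zip(k,r) if abs(v)>=.01)+'}')
def st():
    s=env.observe(); e=s['position']-C; print('t',round(s['time_s'],2),'p',np.round(s['position'],4),'s',round(float(e@SX)*1000,1),'v',round(float(e@RT[:,1])*1000,1),'F',np.round(s['contact_force'],1),'open',round(s['opening'],4),'rot',np.round(np.degrees(Ro.from_matrix(RT.T@s['orientation']).as_rotvec()),2)); return s
E
python3 - <<'E'
from h import *
plan([[.42,.45,.25],[.508,-.14,.22]])
E
```

```text
44 end [ 0.508  -0.14    0.2201]
{"tx":1, "ty":0.46, "tz":0.01, "wz":1}
{"tx":1, "ty":0.29, "tz":0.01, "wz":1}
{"tx":1, "ty":0.13, "tz":0.01, "wz":1}
{"tx":1, "ty":-0.02, "tz":0.01, "wz":1}
{"tx":1, "ty":-0.17, "tz":0.01, "wz":1}
{"tx":1, "ty":-0.33, "tz":0.01, "wz":1}
{"tx":1, "ty":-0.51, "tz":0.01, "wz":1}
{"tx":1, "ty":-0.72, "tz":0.01, "wz":1}
{"tx":1, "ty":-0.97, "tz":0.02, "wz":0.62}
{"tx":0.85, "ty":-1, "tz":0.01}
{"tx":0.85, "ty":-1, "tz":0.01}
{"tx":0.85, "ty":-1, "tz":0.02}
{"tx":0.85, "ty":-1, "tz":0.01}
{"tx":0.7, "ty":-0.82, "tz":0.01}
{"tx":1, "ty":-0.12, "tz":0.05}
{"tx":1, "ty":-0.12, "tz":0.05}
{"tx":1, "ty":-0.12, "tz":0.05}
{"tx":1, "ty":-0.12, "tz":0.05}
{"tx":1, "ty":-0.12, "tz":0.05}
{"tx":1, "ty":-0.12, "tz":0.05}
{"tx":1, "ty":-0.12, "tz":0.05}
{"tx":1, "ty":-0.12, "tz":0.05}
{"tx":1, "ty":-0.12, "tz":0.05}
{"tx":1, "ty":-0.12, "tz":0.05}
{"tx":1, "ty":-0.12, "tz":0.05}
{"tx":1, "ty":-0.12, "tz":0.05}
{"tx":1, "ty":-0.12, "tz":0.05}
{"tx":1, "ty":-0.12, "tz":0.05}
{"tx":1, "ty":-0.12, "tz":0.05}
{"tx":1, "ty":-0.12, "tz":0.05}
{"tx":1, "ty":-0.12, "tz":0.05}
{"tx":1, "ty":-0.12, "tz":0.05}
{"tx":1, "ty":-0.12, "tz":0.05}
{"tx":1, "ty":-0.12, "tz":0.05}
{"tx":1, "ty":-0.12, "tz":0.05}
{"tx":1, "ty":-0.12, "tz":0.05}
{"tx":1, "ty":-0.12, "tz":0.05}
{"tx":1, "ty":-0.12, "tz":0.05}
{"tx":1, "ty":-0.12, "tz":0.05}
{"tx":1, "ty":-0.12, "tz":0.06}
{"tx":1, "ty":-0.12, "tz":0.05}
{"tx":1, "ty":-0.11, "tz":0.06}
{"tx":1, "ty":-0.12, "tz":0.05}
{"tx":0.61, "ty":-0.07, "tz":0.03}
```

Blue candidates in the top view: the large loose plate at (308,143), measured 227 x 86 mm, and the small one in the shoe at (268,228). Green (277,299), pink (191,372) and purple (396,309) are ruled out. The one meant is the smaller blue plate in the shoe, as the enlarged crop shows: it lies under the red plate and sticks out to the left. Moving towards the shoe now.

jog_arm([
  {"tx":1,"ty":0.46,"wz":1},
  {"tx":1,"ty":0.3,"wz":1},
  {"tx":1,"ty":0.13,"wz":1},
  {"tx":1,"ty":0,"wz":1},
  {"tx":1,"ty":-0.17,"wz":1},
  {"tx":1,"ty":-0.33,"wz":1},
  {"tx":1,"ty":-0.5,"wz":1},
  {"tx":1,"ty":-0.7,"wz":1},
  {"tx":1,"ty":-1,"wz":0.62},
  {"tx":0.85,"ty":-1},
  {"tx":0.85,"ty":-1},
  {"tx":0.85,"ty":-1},
], gripper=-1, force=60)

```text
validation failed for argument at $.se...
```

```bash
python3 - <<'E'
from h import *
st(); plan([[.508,-.14,.22]])
E
```

```text
t 1.1 p [0.1662 0.6542 0.2533] s 648.2 v 318.8 F [-0.3 -0.6  0.4] open 0.0853 rot [ -0.    -0.   -74.06]
40 end [ 0.508  -0.1401  0.2201]
{"tx":0.77, "ty":1, "tz":0.05, "wz":1}
{"tx":1, "ty":0.96, "tz":0.05, "wz":1}
{"tx":1, "ty":0.71, "tz":0.05, "wz":1}
{"tx":1, "ty":0.5, "tz":0.04, "wz":1}
{"tx":1, "ty":0.33, "tz":0.04, "wz":1}
{"tx":1, "ty":0.17, "tz":0.04, "wz":1}
{"tx":1, "ty":0.02, "tz":0.04, "wz":1}
{"tx":1, "ty":-0.14, "tz":0.04, "wz":1}
{"tx":1, "ty":-0.29, "tz":0.04, "wz":0.62}
{"tx":1, "ty":-0.4, "tz":0.04}
{"tx":1, "ty":-0.4, "tz":0.04}
{"tx":1, "ty":-0.4, "tz":0.04}
{"tx":1, "ty":-0.4, "tz":0.04}
{"tx":1, "ty":-0.4, "tz":0.04}
{"tx":1, "ty":-0.4, "tz":0.04}
{"tx":1, "ty":-0.4, "tz":0.04}
{"tx":1, "ty":-0.4, "tz":0.04}
{"tx":1, "ty":-0.4, "tz":0.04}
{"tx":1, "ty":-0.4, "tz":0.04}
{"tx":1, "ty":-0.39, "tz":0.04}
{"tx":1, "ty":-0.4, "tz":0.04}
{"tx":1, "ty":-0.39, "tz":0.04}
{"tx":1, "ty":-0.4, "tz":0.04}
{"tx":1, "ty":-0.39, "tz":0.04}
{"tx":1, "ty":-0.4, "tz":0.04}
{"tx":1, "ty":-0.39, "tz":0.04}
{"tx":1, "ty":-0.4, "tz":0.04}
{"tx":1, "ty":-0.39, "tz":0.04}
{"tx":1, "ty":-0.4, "tz":0.04}
{"tx":1, "ty":-0.39, "tz":0.04}
{"tx":1, "ty":-0.4, "tz":0.04}
{"tx":1, "ty":-0.39, "tz":0.04}
{"tx":1, "ty":-0.4, "tz":0.05}
{"tx":1, "ty":-0.39, "tz":0.04}
{"tx":1, "ty":-0.4, "tz":0.05}
{"tx":1, "ty":-0.39, "tz":0.04}
{"tx":1, "ty":-0.4, "tz":0.05}
{"tx":1, "ty":-0.39, "tz":0.04}
{"tx":1, "ty":-0.4, "tz":0.05}
{"tx":0.79, "ty":-0.31, "tz":0.03}
```

jog_arm([
  {"tx":1.0,"ty":0.46,"tz":0.0,"wx":0.0,"wy":0.0,"wz":1.0},
  {"tx":1.0,"ty":0.3,"tz":0.0,"wx":0.0,"wy":0.0,"wz":1.0},
], gripper=-1, force=60)

```text
time_s: 1.3
position: [0.1984, 0.6278, 0.2527]
orientation: [[0.851, -0.525, -0.0], [-0.525, -0.851, -0.0], [0.0, 0.0, -1.0]]
contact_force: [0.7, 0.0, -0.8]
opening: 0.059
```

jog_arm([
  {"tx":1,"ty":0.1,"tz":0,"wx":0,"wy":0,"wz":1},
  {"tx":1,"ty":0,"tz":0,"wx":0,"wy":0,"wz":1},
  {"tx":1,"ty":-0.2,"tz":0,"wx":0,"wy":0,"wz":1},
  {"tx":1,"ty":-0.3,"tz":0,"wx":0,"wy":0,"wz":1},
  {"tx":1,"ty":-0.5,"tz":0,"wx":0,"wy":0,"wz":1},
  {"tx":1,"ty":-0.7,"tz":0,"wx":0,"wy":0,"wz":1},
  {"tx":1,"ty":-1,"tz":0,"wx":0,"wy":0,"wz":0.6},
  {"tx":1,"ty":-1,"tz":0,"wx":0,"wy":0,"wz":0},
  {"tx":1,"ty":-1,"tz":0,"wx":0,"wy":0,"wz":0},
  {"tx":1,"ty":-1,"tz":0,"wx":0,"wy":0,"wz":0},
  {"tx":1,"ty":-1,"tz":0,"wx":0,"wy":0,"wz":0},
  {"tx":1,"ty":-1,"tz":0,"wx":0,"wy":0,"wz":0},
])

```text
time_s: 2.5
position: [0.429, 0.4238, 0.2535]
orientation: [[0.019, -1.0, 0.001], [-1.0, -0.019, 0.002], [-0.002, -0.001, -1.0]]
contact_force: [-0.3, 1.1, -0.0]
opening: 0.0002
```

```bash
python3 - <<'E'
from h import *
st(); plan([[.508,-.14,.22]])
E
```

```text
t 2.5 p [0.429  0.4238 0.2535] s 410.1 v 63.0 F [-0.3  1.1 -0. ] open 0.0002 rot [ 0.05 -0.09  0.62]
29 end [ 0.508 -0.14   0.22 ]
{"tx":1, "ty":-0.12, "tz":0.06, "wx":-0.01, "wy":0.01, "wz":-0.07}
{"tx":1, "ty":-0.11, "tz":0.06}
{"tx":1, "ty":-0.11, "tz":0.06}
{"tx":1, "ty":-0.11, "tz":0.06}
{"tx":1, "ty":-0.11, "tz":0.06}
{"tx":1, "ty":-0.11, "tz":0.06}
{"tx":1, "ty":-0.11, "tz":0.06}
{"tx":1, "ty":-0.11, "tz":0.06}
{"tx":1, "ty":-0.11, "tz":0.06}
{"tx":1, "ty":-0.11, "tz":0.06}
{"tx":1, "ty":-0.11, "tz":0.06}
{"tx":1, "ty":-0.11, "tz":0.06}
{"tx":1, "ty":-0.11, "tz":0.06}
{"tx":1, "ty":-0.11, "tz":0.06}
{"tx":1, "ty":-0.11, "tz":0.06}
{"tx":1, "ty":-0.11, "tz":0.06}
{"tx":1, "ty":-0.11, "tz":0.06}
{"tx":1, "ty":-0.11, "tz":0.06}
{"tx":1, "ty":-0.11, "tz":0.06}
{"tx":1, "ty":-0.11, "tz":0.06}
{"tx":1, "ty":-0.11, "tz":0.06}
{"tx":1, "ty":-0.11, "tz":0.06}
{"tx":1, "ty":-0.11, "tz":0.06}
{"tx":1, "ty":-0.11, "tz":0.06}
{"tx":1, "ty":-0.11, "tz":0.05}
{"tx":1, "ty":-0.12, "tz":0.06}
{"tx":1, "ty":-0.11, "tz":0.05}
{"tx":1, "ty":-0.12, "tz":0.06}
{"tx":0.29, "ty":-0.03, "tz":0.01}
```

jog_arm([
  {"tx":1,"ty":-0.1,"tz":0,"wx":0,"wy":0,"wz":-0.07},
  {"tx":1,"ty":-0.1,"tz":0,"wx":0,"wy":0,"wz":0},
  {"tx":1,"ty":-0.1,"tz":0,"wx":0,"wy":0,"wz":0},
  {"tx":1,"ty":-0.1,"tz":0,"wx":0,"wy":0,"wz":0},
  {"tx":1,"ty":-0.1,"tz":0,"wx":0,"wy":0,"wz":0},
  {"tx":1,"ty":-0.1,"tz":0,"wx":0,"wy":0,"wz":0},
  {"tx":1,"ty":-0.1,"tz":0,"wx":0,"wy":0,"wz":0},
  {"tx":1,"ty":-0.1,"tz":0,"wx":0,"wy":0,"wz":0},
  {"tx":1,"ty":-0.1,"tz":0,"wx":0,"wy":0,"wz":0},
  {"tx":1,"ty":-0.1,"tz":0,"wx":0,"wy":0,"wz":0},
  {"tx":1,"ty":-0.1,"tz":0,"wx":0,"wy":0,"wz":0},
  {"tx":1,"ty":-0.1,"tz":0,"wx":0,"wy":0,"wz":0},
])

```text
time_s: 3.7
position: [0.461, 0.1664, 0.2541]
orientation: [[0.029, -1.0, 0.003], [-1.0, -0.029, 0.003], [-0.003, -0.003, -1.0]]
contact_force: [-0.3, -0.6, -0.2]
opening: -0.0
```

jog_arm([
  {"tx":1,"ty":-0.1,"tz":0,"wx":0,"wy":0,"wz":0},
  {"tx":1,"ty":-0.1,"tz":0,"wx":0,"wy":0,"wz":0},
  {"tx":1,"ty":-0.1,"tz":0,"wx":0,"wy":0,"wz":0},
  {"tx":1,"ty":-0.1,"tz":0,"wx":0,"wy":0,"wz":0},
  {"tx":1,"ty":-0.1,"tz":0,"wx":0,"wy":0,"wz":0},
  {"tx":1,"ty":-0.1,"tz":0,"wx":0,"wy":0,"wz":0},
  {"tx":1,"ty":-0.1,"tz":0.5,"wx":0,"wy":0,"wz":0},
  {"tx":1,"ty":-0.1,"tz":0.5,"wx":0,"wy":0,"wz":0},
  {"tx":1,"ty":-0.1,"tz":0.5,"wx":0,"wy":0,"wz":0},
  {"tx":1,"ty":-0.1,"tz":0.5,"wx":0,"wy":0,"wz":0},
  {"tx":1,"ty":-0.1,"tz":1,"wx":0,"wy":0,"wz":0},
  {"tx":1,"ty":-0.1,"tz":1,"wx":0,"wy":0,"wz":0},
])

```text
time_s: 4.9
position: [0.4907, -0.0911, 0.1762]
orientation: [[0.031, -0.999, 0.016], [-0.999, -0.031, 0.007], [-0.007, -0.016, -1.0]]
contact_force: [0.4, 0.9, -0.3]
opening: -0.0
```

```bash
python3 - <<'E'
from h import *
st(); plan([C+SX*-.14+[0,0,.15],C+SX*-.14+[0,0,.067]])
E
```

```text
t 4.9 p [ 0.4907 -0.0911  0.1762] s -106.3 v 16.5 F [ 0.4  0.9 -0.3] open -0.0 rot [ 0.93 -0.4  -0.11]
7 end [ 0.5081 -0.1243  0.067 ]
{"tx":1, "ty":-0.47, "tz":0.77, "wx":-0.11, "wy":0.05, "wz":0.01}
{"tx":0.69, "ty":-0.34, "tz":0.54}
{"tz":1}
{"tz":1}
{"tz":1}
{"tz":1}
{"tz":0.15}
```

jog_arm([
  {"tx":0.9,"ty":-0.45,"tz":0.4,"wx":-0.11,"wy":0.05,"wz":0.01},
  {"tx":0.7,"ty":-0.35,"tz":0.4,"wx":0,"wy":0,"wz":0},
  {"tx":0,"ty":0,"tz":0,"wx":0,"wy":0,"wz":0},
])

```text
time_s: 5.2
position: [0.5047, -0.1277, 0.1572]
orientation: [[0.027, -1.0, -0.005], [-1.0, -0.027, -0.001], [0.001, 0.005, -1.0]]
contact_force: [-1.0, -0.3, -0.2]
opening: 0.0005
```

```bash
python3 - <<'E'
from h import *
st(); plan([C+SX*-.14+[0,0,.067]])
for c in('top','side'): shot(c,c+'1')
p,d,c=load('side1'); cv2.imwrite('pics/side1z.png',cv2.resize(p[130:370,230:490],None,fx=3,fy=2.5,interpolation=cv2.INTER_CUBIC)[:,:,::-1])
E
```

```text
t 5.2 p [ 0.5047 -0.1277  0.1572] s -143.4 v 3.6 F [-1.  -0.3 -0.2] open 0.0005 rot [-0.28  0.05  0.13]
5 end [ 0.508  -0.1242  0.067 ]
{"tx":-0.04, "ty":-0.04, "tz":1, "wx":0.03, "wy":-0.01, "wz":-0.02}
{"tx":-0.04, "ty":-0.04, "tz":1}
{"tx":-0.03, "ty":-0.04, "tz":1}
{"tx":-0.04, "ty":-0.04, "tz":1}
{"tx":-0.02, "ty":-0.02, "tz":0.51}
```

View pics/side1z.png

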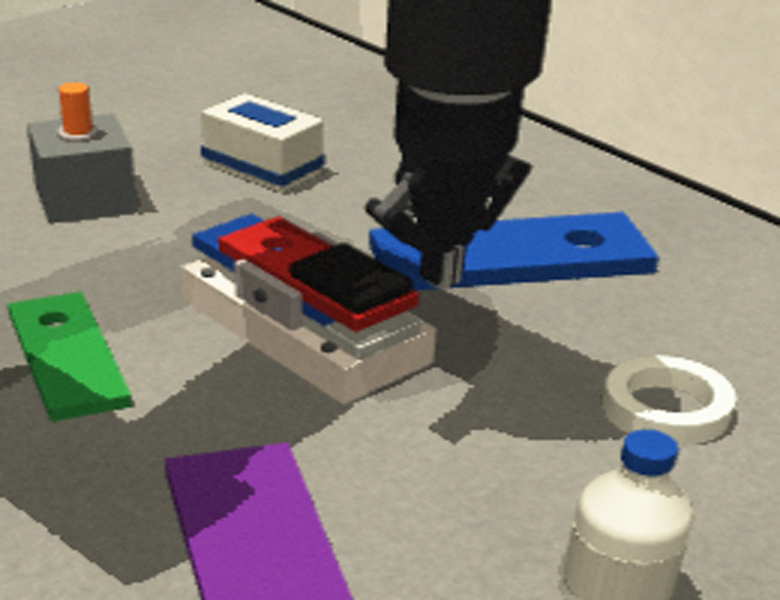

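View pics/top1.png

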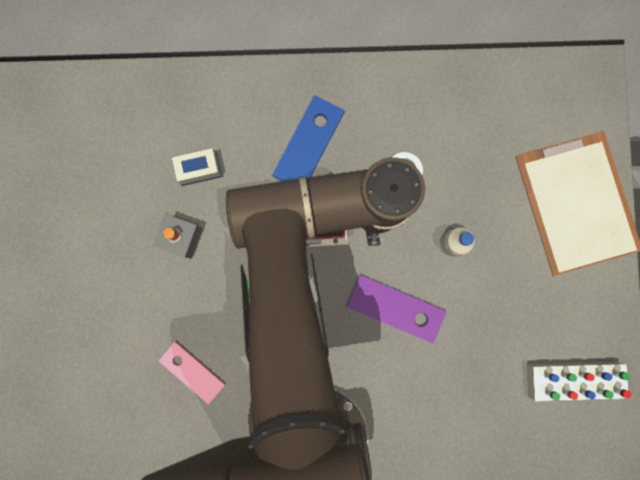

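```bash
python3 - <<'E'
from h import *
p,d,c=load('side1'); P=cloud(d,c); z=P[...,2]
m=(z<.18)&(z>.125)&(abs(P[...,0]-.505)<.06)&(abs(P[...,1]+.13)<.06)
q=P[m]; print(len(q)); print(np.round(np.percentile(q,[1,5,50,95,99],axis=0)*1000,1))
m2=m&(z<.15); q=P[m2]; r=(q-np.array(env.observe()['position'])); print('tool-ish s', np.round(np.percentile(r@SX,[2,10,50,90,98])*1000,1),'v',np.round(np.percentile(r@RT[:,1],[2,10,50,90,98])*1000,1))
E
```

```text
225
[[ 490.4 -140.8  136.1]
 [ 491.5 -139.8  139.5]
 [ 499.7 -135.8  157.9]
 [ 517.  -123.   178.2]
 [ 520.3 -121.5  179.1]]
tool-ish s [-13.2 -12.3  -8.9   2.4   5.2] v [-11.5  -5.3   5.   12.1  13.4]
```

jog_arm([
  {"tx":-0.04,"ty":-0.04,"tz":1,"wx":0.03,"wy":0,"wz":-0.02},
  {"tx":0,"ty":-0.04,"tz":1,"wx":0,"wy":0,"wz":0},
  {"tx":0,"ty":-0.04,"tz":1,"wx":0,"wy":0,"wz":0},
  {"tx":0,"ty":-0.04,"tz":1,"wx":0,"wy":0,"wz":0},
  {"tx":0,"ty":0,"tz":0.4,"wx":0,"wy":0,"wz":0},
  {"tx":0,"ty":0,"tz":0,"wx":0,"wy":0,"wz":0},
])

```text
time_s: 5.9
position: [0.5095, -0.1229, 0.074]
orientation: [[0.035, -0.999, 0.013], [-0.999, -0.035, 0.0], [0.0, -0.013, -1.0]]
contact_force: [0.2, -0.1, 0.2]
opening: -0.0001
```

```bash
python3 - <<'E'
from h import *
st(); plan([C+SX*-.12+[0,0,.067]],step=.005)
E
```

```text
t 5.9 p [ 0.5095 -0.1229  0.074 ] s -138.7 v -1.5 F [ 0.2 -0.1  0.2] open -0.0001 rot [ 0.73  0.   -0.33]
4 end [ 0.5076 -0.1042  0.067 ]
{"tx":-0.25, "ty":0.02, "tz":0.09, "wx":-0.08, "wz":0.04}
{"tx":-0.25, "ty":0.02, "tz":0.09}
{"tx":-0.25, "ty":0.02, "tz":0.1}
{"tx":-0.19, "ty":0.01, "tz":0.07}
```

jog_arm([
  {"tx":-0.2,"ty":0,"tz":0.15,"wx":-0.08,"wy":0,"wz":0.04},
  {"tx":-0.2,"ty":0,"tz":0.15,"wx":0,"wy":0,"wz":0},
  {"tx":-0.2,"ty":0,"tz":0.05,"wx":0,"wy":0,"wz":0},
  {"tx":-0.2,"ty":0,"tz":0,"wx":0,"wy":0,"wz":0},
  {"tx":-0.2,"ty":0,"tz":0,"wx":0,"wy":0,"wz":0},
  {"tx":-0.2,"ty":0,"tz":0,"wx":0,"wy":0,"wz":0},
  {"tx":-0.2,"ty":0,"tz":0,"wx":0,"wy":0,"wz":0},
  {"tx":-0.2,"ty":0,"tz":0,"wx":0,"wy":0,"wz":0},
])

```text
time_s: 6.7
position: [0.5104, -0.0881, 0.0705]
orientation: [[0.03, -1.0, 0.005], [-1.0, -0.03, -0.0], [0.001, -0.005, -1.0]]
contact_force: [0.8, -5.7, -0.9]
opening: -0.0001
```

```bash
python3 - <<'E'
from h import *
st(); plan([C+SX*-.091+[0,0,.067]],step=.004)
E
```

```text
t 6.7 p [ 0.5104 -0.0881  0.0705] s -103.9 v -3.4 F [ 0.8 -5.7 -0.9] open -0.0001 rot [ 0.3   0.03 -0.04]
4 end [ 0.5066 -0.0752  0.0669]
{"tx":-0.2, "ty":0.05, "tz":0.05, "wx":-0.04}
{"tx":-0.2, "ty":0.05, "tz":0.06}
{"tx":-0.2, "ty":0.05, "tz":0.05}
{"tx":-0.05, "ty":0.02, "tz":0.02}
```

jog_arm([
  {"tx":-0.2,"ty":0.04,"tz":0.1,"wx":-0.04,"wy":0,"wz":0},
  {"tx":-0.2,"ty":0.04,"tz":0.05,"wx":0,"wy":0,"wz":0},
  {"tx":-0.15,"ty":0.04,"tz":0.05,"wx":0,"wy":0,"wz":0},
  {"tx":-0.05,"ty":0,"tz":0,"wx":0,"wy":0,"wz":0},
  {"tx":0,"ty":0,"tz":0,"wx":0,"wy":0,"wz":0},
])

```text
time_s: 7.2
position: [0.5099, -0.0802, 0.0702]
orientation: [[0.034, -0.999, 0.003], [-0.999, -0.034, -0.008], [0.008, -0.003, -1.0]]
contact_force: [0.1, -0.2, -0.2]
opening: 0.0
```

```bash
python3 - <<'E'
from h import *
st(); 
p,d,c=shot('side','side2'); cv2.imwrite('pics/side2z.png',cv2.resize(p[190:330,260:420],None,fx=4,fy=4,interpolation=cv2.INTER_CUBIC)[:,:,::-1])
E
```

```text
t 7.2 p [ 0.5099 -0.0802  0.0702] s -96.0 v -3.1 F [ 0.1 -0.2 -0.2] open 0.0 rot [ 0.15  0.48 -0.23]
```

View pics/side2z.png

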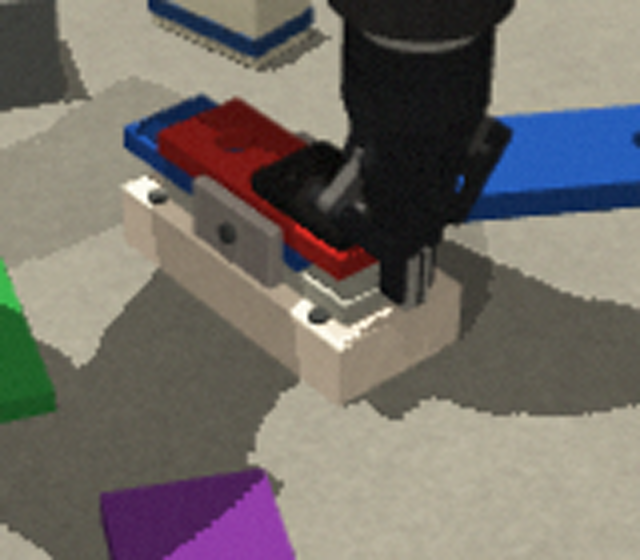

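jog_arm([
  {"tx":-0.2,"ty":0.05,"tz":0.15,"wx":0,"wy":-0.05,"wz":0.02},
  {"tx":-0.15,"ty":0.05,"tz":0.1,"wx":0,"wy":0,"wz":0},
  {"tx":0,"ty":0,"tz":0,"wx":0,"wy":0,"wz":0},
])

```text
time_s: 7.55
position: [0.51, -0.0764, 0.0684]
orientation: [[0.033, -0.999, 0.006], [-0.999, -0.034, -0.006], [0.006, -0.006, -1.0]]
contact_force: [0.7, -0.1, -0.9]
opening: -0.0
```

```bash
python3 - <<'E'
from h import *
st(); 
E
```

```text
t 7.55 p [ 0.51   -0.0764  0.0684] s -92.2 v -3.3 F [ 0.7 -0.1 -0.9] open -0.0 rot [ 0.35  0.33 -0.23]
```

jog_arm([
  {"tx":0.5,"ty":0.1,"tz":-0.3,"wx":0,"wy":-0.03,"wz":0.02},
  {"tx":0,"ty":0.1,"tz":-1,"wx":0,"wy":0,"wz":0},
  {"tx":0,"ty":0,"tz":-1,"wx":0,"wy":0,"wz":0},
  {"tx":0,"ty":0,"tz":-1,"wx":0,"wy":0,"wz":0},
  {"tx":0,"ty":0,"tz":-1,"wx":0,"wy":0,"wz":0},
  {"tx":-1,"ty":0,"tz":-1,"wx":0,"wy":0,"wz":0},
  {"tx":-1,"ty":0,"tz":0,"wx":0,"wy":0,"wz":0},
  {"tx":-1,"ty":0,"tz":0,"wx":0,"wy":0,"wz":0},
  {"tx":-1,"ty":0,"tz":0,"wx":0,"wy":0,"wz":0},
  {"tx":-1,"ty":0,"tz":0,"wx":0,"wy":0,"wz":0},
  {"tx":-1,"ty":0,"tz":0,"wx":0,"wy":0,"wz":0},
  {"tx":-1,"ty":0,"tz":0,"wx":0,"wy":0,"wz":0},
])

```text
time_s: 8.75
position: [0.4991, 0.0552, 0.1823]
orientation: [[0.025, -1.0, 0.005], [-1.0, -0.025, 0.01], [-0.01, -0.005, -1.0]]
contact_force: [1.0, -0.1, 0.3]
opening: 0.0002
```

jog_arm([
  {"tx":-1,"ty":0,"tz":0,"wx":0,"wy":0,"wz":0},
  {"tx":-1,"ty":0,"tz":0,"wx":0,"wy":0,"wz":0},
  {"tx":-1,"ty":0,"tz":0,"wx":0,"wy":0,"wz":0},
  {"tx":-1,"ty":0,"tz":0,"wx":0,"wy":0,"wz":0},
  {"tx":-1,"ty":0,"tz":0,"wx":0,"wy":0,"wz":0},
  {"tx":-0.5,"ty":0,"tz":0,"wx":0,"wy":0,"wz":0},
])

```text
time_s: 9.35
position: [0.4946, 0.17, 0.1851]
orientation: [[0.026, -1.0, 0.003], [-1.0, -0.026, 0.016], [-0.016, -0.004, -1.0]]
contact_force: [-0.4, -0.4, 0.4]
opening: -0.0
```

```bash
python3 - <<'E'
from h import *
st(); 
p,d,c=shot('side','side3'); cv2.imwrite('pics/side3z.png',cv2.resize(p[170:330,230:430],None,fx=4,fy=3.75,interpolation=cv2.INTER_CUBIC)[:,:,::-1])
plan([C+SX*.145+[0,0,.15],C+SX*.145+[0,0,.067]])
E
```

```text
t 9.35 p [0.4946 0.17   0.1851] s 154.5 v 4.8 F [-0.4 -0.4  0.4] open -0.0 rot [ 0.21 -0.92  0.2 ]
7 end [0.4998 0.1607 0.067 ]
{"tx":0.31, "ty":-0.13, "tz":1, "wx":-0.03, "wy":0.11, "wz":-0.02}
{"tx":0.21, "ty":-0.1, "tz":0.75}
{"tz":1}
{"tz":1}
{"tz":1}
{"tz":1}
{"tz":0.15}
```

View pics/side3z.png

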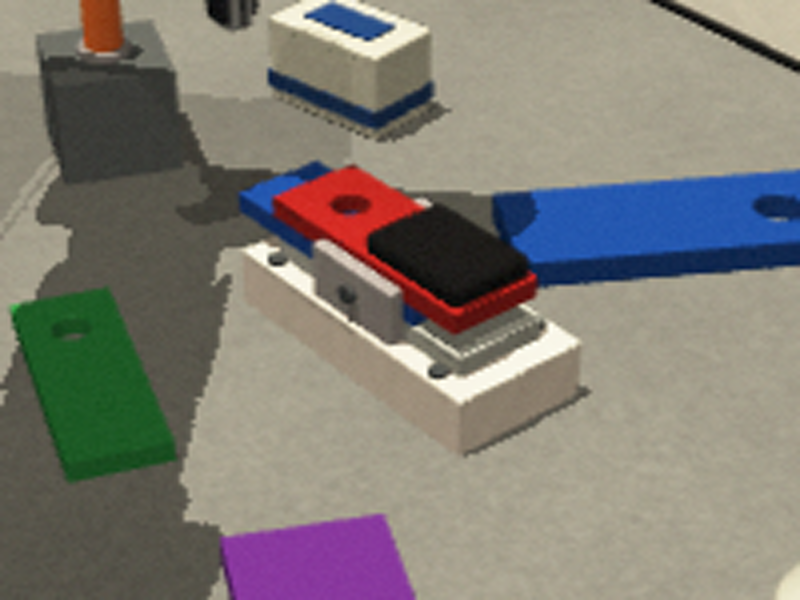

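```bash
cat >> h.py <<'E'
def plates(n):
    p,d,c=load(n); P=cloud(d,c); hsv=cv2.cvtColor(p,cv2.COLOR_RGB2HSV).astype(int); H,S,V=hsv[...,0],hsv[...,1],hsv[...,2]
    sc=np.array([.5035,.0131,0]) if 'side' in n else np.array([.504,.0182,0])
    e=P-sc; s=e@SX; v=e@RT[:,1]; z=P[...,2]; roi=(d>0)&(abs(v)<.05)&(abs(s)<.18)
    red=((H<10)|(H>170))&(S>120); blue=(H>95)&(H<130)&(S>120)
    def pr(nm,m):
        if m.sum()>10: print(n,nm,m.sum(),'s',np.round(np.percentile(s[m],[1,99])*1000,1),'v',np.round(np.percentile(v[m],[1,99])*1000,1))
    pr('red',roi&red&(abs(z-.082)<.003)); pr('blue',roi&blue&(abs(z-.068)<.003)); pr('alu',roi&(S<70)&(abs(z-.054)<.002)&(abs(s)>.05)); pr('alu face',roi&(S<70)&(abs(z-.048)<.003)&(s<-.06)&(abs(v)<.028)); pr('shoe',roi&(S<70)&(abs(z-.04)<.003)); pr('pad',roi&(abs(z-.097)<.003)&(V<90))
E
python3 - <<'E'
from h import *
plates('side0'); plates('side3')
E
```

```text
side0 red 533 s [-91.7  68.7] v [-30.   30.3]
side0 blue 105 s [ 44.3 103.6] v [-27.6  30.5]
side0 alu 166 s [-96.3  52.7] v [-30.4  30.5]
side0 alu face 49 s [-96.1 -67.1] v [-25.   27.9]
side0 shoe 442 s [-98.1  97.7] v [-44.9  45.3]
side0 pad 485 s [-87.8 -14.7] v [-26.4  26.5]
side3 red 517 s [-75.2  84.7] v [-29.1  30.8]
side3 blue 100 s [ 72.8 120.4] v [-25.7  31.5]
side3 alu 144 s [-81.3  61.2] v [-31.2  31.1]
side3 alu face 44 s [-80.9 -65.2] v [-25.3  27.9]
side3 shoe 560 s [-97.5  97.7] v [-45.4  45.3]
side3 pad 465 s [-72.    0.9] v [-25.3  26.7]
```

jog_arm([
  {"tx":0,"ty":-0.1,"tz":1,"wx":-0.03,"wy":0.11,"wz":-0.02},
  {"tx":0,"ty":-0.1,"tz":1,"wx":0,"wy":0,"wz":0},
  {"tx":0,"ty":0,"tz":1,"wx":0,"wy":0,"wz":0},
  {"tx":0,"ty":0,"tz":1,"wx":0,"wy":0,"wz":0},
  {"tx":0,"ty":0,"tz":1,"wx":0,"wy":0,"wz":0},
  {"tx":0,"ty":0,"tz":1,"wx":0,"wy":0,"wz":0},
  {"tx":0,"ty":0,"tz":0,"wx":0,"wy":0,"wz":0},
])

```text
time_s: 10.1
position: [0.4993, 0.169, 0.0629]
orientation: [[0.029, -1.0, -0.0], [-1.0, -0.029, 0.003], [-0.003, 0.0, -1.0]]
contact_force: [-1.1, 0.2, -0.0]
opening: -0.0001
```

```bash
python3 - <<'E'
from h import *
st(); plan([C+SX*.091+[0,0,.069]],step=.005)
E
```

```text
t 10.1 p [0.4993 0.169  0.0629] s 153.3 v 0.2 F [-1.1  0.2 -0. ] open -0.0001 rot [-0.   -0.17  0.01]
13 end [0.5014 0.1066 0.0691]
{"tx":0.25, "tz":-0.03, "wy":0.02}
{"tx":0.25, "tz":-0.02}
{"tx":0.25, "tz":-0.02}
{"tx":0.25, "tz":-0.03}
{"tx":0.25, "tz":-0.02}
{"tx":0.25, "tz":-0.03}
{"tx":0.25, "tz":-0.02}
{"tx":0.25, "tz":-0.03}
{"tx":0.25, "tz":-0.02}
{"tx":0.25, "tz":-0.03}
{"tx":0.25, "tz":-0.02}
{"tx":0.25, "ty":-0.01, "tz":-0.03}
{"tx":0.12, "tz":-0.01}
```

jog_arm([
  {"tx":0.5,"ty":0,"tz":-0.2,"wx":0,"wy":0.02,"wz":0},
  {"tx":0.5,"ty":0,"tz":-0.1,"wx":0,"wy":0,"wz":0},
  {"tx":0.25,"ty":0,"tz":0,"wx":0,"wy":0,"wz":0},
  {"tx":0.25,"ty":0,"tz":0,"wx":0,"wy":0,"wz":0},
  {"tx":0.25,"ty":0,"tz":0,"wx":0,"wy":0,"wz":0},
  {"tx":0.25,"ty":0,"tz":0,"wx":0,"wy":0,"wz":0},
  {"tx":0.25,"ty":0,"tz":0,"wx":0,"wy":0,"wz":0},
  {"tx":0.25,"ty":0,"tz":0,"wx":0,"wy":0,"wz":0},
])

```text
time_s: 10.9
position: [0.5037, 0.1169, 0.074]
orientation: [[0.029, -1.0, 0.007], [-1.0, -0.029, 0.006], [-0.006, -0.007, -1.0]]
contact_force: [0.5, 3.3, -1.5]
opening: -0.0004
```

```bash
python3 - <<'E'
from h import *
st(); plan([C+SX*.091+[0,0,.069]],step=.005)
E
```

```text
t 10.9 p [0.5037 0.1169 0.074 ] s 101.1 v -2.7 F [ 0.5  3.3 -1.5] open -0.0004 rot [ 0.43 -0.34  0.  ]
2 end [0.5014 0.1068 0.069 ]
{"tx":0.25, "ty":0.07, "tz":0.12, "wx":-0.05, "wy":0.04}
{"tx":0.25, "ty":0.06, "tz":0.13}
```

jog_arm([
  {"tx":0.2,"ty":0.05,"tz":0.15,"wx":-0.05,"wy":0.04,"wz":0},
  {"tx":0.15,"ty":0.05,"tz":0.1,"wx":0,"wy":0,"wz":0},
  {"tx":0.1,"ty":0,"tz":0,"wx":0,"wy":0,"wz":0},
  {"tx":0,"ty":0,"tz":0,"wx":0,"wy":0,"wz":0},
])

```text
time_s: 11.3
position: [0.504, 0.1085, 0.0697]
orientation: [[0.03, -1.0, 0.003], [-1.0, -0.03, 0.002], [-0.002, -0.003, -1.0]]
contact_force: [-0.4, 1.6, 0.9]
opening: -0.0001
```

```bash
python3 - <<'E'
from h import *
st(); shot('side','side4'); plates('side4')
E
```

```text
t 11.3 p [0.504  0.1085 0.0697] s 92.8 v -2.8 F [-0.4  1.6  0.9] open -0.0001 rot [ 0.18 -0.09 -0.05]
side4 red 555 s [-111.    49.3] v [-30.3  31. ]
side4 blue 108 s [-47.7  84.3] v [-29.5  30.4]
side4 alu 13 s [-79.7  73.8] v [21.9 31.1]
side4 alu face 11 s [-81.6 -63.6] v [14.6 27.4]
side4 shoe 500 s [-97.5  96.3] v [-42.9  45.2]
side4 pad 552 s [-108.   94.] v [-29.6  28.5]
```

jog_arm([
  {"tx":0.15,"ty":0,"tz":0,"wx":0,"wy":0,"wz":0},
  {"tx":0,"ty":0,"tz":0,"wx":0,"wy":0,"wz":0},
  {"tx":-0.6,"ty":0,"tz":-0.3,"wx":0,"wy":0,"wz":0},
  {"tx":-0.3,"ty":0,"tz":-1,"wx":0,"wy":0,"wz":0},
  {"tx":0,"ty":0,"tz":-1,"wx":0,"wy":0,"wz":0},
  {"tx":0,"ty":0,"tz":-1,"wx":0,"wy":0,"wz":0},
  {"tx":0,"ty":0,"tz":-1,"wx":0,"wy":0,"wz":0},
  {"tx":1,"ty":0,"tz":-0.5,"wx":0,"wy":0,"wz":0},
  {"tx":1,"ty":0,"tz":0,"wx":0,"wy":0,"wz":0},
  {"tx":1,"ty":0,"tz":0,"wx":0,"wy":0,"wz":0},
  {"tx":1,"ty":0,"tz":0,"wx":0,"wy":0,"wz":0},
  {"tx":1,"ty":0,"tz":0,"wx":0,"wy":0,"wz":0},
])

```text
time_s: 12.55
position: [0.5032, 0.0236, 0.1723]
orientation: [[0.034, -0.999, -0.005], [-0.999, -0.034, -0.009], [0.009, 0.005, -1.0]]
contact_force: [-0.1, 0.6, 0.6]
opening: 0.0
```

jog_arm([
  {"tx":1,"ty":0,"tz":0,"wx":0,"wy":0,"wz":0},
  {"tx":1,"ty":0,"tz":0,"wx":0,"wy":0,"wz":0},
  {"tx":1,"ty":0,"tz":0,"wx":0,"wy":0,"wz":0},
  {"tx":1,"ty":0,"tz":0,"wx":0,"wy":0,"wz":0},
  {"tx":1,"ty":0,"tz":0,"wx":0,"wy":0,"wz":0},
  {"tx":1,"ty":0,"tz":0,"wx":0,"wy":0,"wz":0},
  {"tx":1,"ty":0,"tz":0,"wx":0,"wy":0,"wz":0},
  {"tx":1,"ty":0,"tz":0,"wx":0,"wy":0,"wz":0},
  {"tx":0,"ty":0,"tz":0,"wx":0,"wy":0,"wz":0},
])

```text
time_s: 13.45
position: [0.505, -0.1424, 0.1763]
orientation: [[0.034, -0.999, -0.014], [-0.999, -0.033, -0.014], [0.014, 0.014, -1.0]]
contact_force: [-0.6, 0.9, -0.4]
opening: 0.0002
```

```bash
python3 - <<'E'
from h import *
st(); plan([C+SX*-.145+[0,0,.13],C+SX*-.145+[0,0,.067]])
E
```

```text
t 13.45 p [ 0.505  -0.1424  0.1763] s -158.0 v 3.7 F [-0.6  0.9 -0.4] open 0.0002 rot [-0.82  0.79 -0.23]
7 end [ 0.5082 -0.1292  0.067 ]
{"tx":-0.3, "ty":-0.09, "tz":1, "wx":0.1, "wy":-0.09, "wz":0.03}
{"tx":-0.28, "ty":-0.08, "tz":1}
{"tx":-0.09, "ty":-0.03, "tz":0.31}
{"tz":1}
{"tz":1}
{"tz":1}
{"ty":0.01, "tz":0.15}
```

jog_arm([
  {"tx":0,"ty":-0.09,"tz":1,"wx":0.1,"wy":-0.09,"wz":0.03},
  {"tx":-0.2,"ty":-0.08,"tz":1,"wx":0,"wy":0,"wz":0},
  {"tx":0,"ty":0,"tz":1,"wx":0,"wy":0,"wz":0},
  {"tx":0,"ty":0,"tz":1,"wx":0,"wy":0,"wz":0},
  {"tx":0,"ty":0,"tz":1,"wx":0,"wy":0,"wz":0},
  {"tx":-0.2,"ty":0,"tz":0.3,"wx":0,"wy":0,"wz":0},
  {"tx":-0.5,"ty":0,"tz":0,"wx":0,"wy":0,"wz":0},
  {"tx":-0.25,"ty":0,"tz":0,"wx":0,"wy":0,"wz":0},
  {"tx":-0.25,"ty":0,"tz":0,"wx":0,"wy":0,"wz":0},
])

```text
time_s: 14.35
position: [0.5078, -0.1092, 0.0705]
orientation: [[0.028, -1.0, 0.0], [-1.0, -0.028, -0.002], [0.002, -0.0, -1.0]]
contact_force: [0.6, -2.0, -1.3]
opening: 0.0002
```

```bash
python3 - <<'E'
from h import *
st(); plan([C+SX*-.091+[0,0,.067]],step=.005)
E
```

```text
t 14.35 p [ 0.5078 -0.1092  0.0705] s -124.9 v -0.1 F [ 0.6 -2.  -1.3] open 0.0002 rot [0.01 0.12 0.09]
7 end [ 0.5066 -0.0752  0.0671]
{"tx":-0.25, "tz":0.03, "wy":-0.01, "wz":-0.01}
{"tx":-0.25, "tz":0.02}
{"tx":-0.25, "tz":0.03}
{"tx":-0.25, "tz":0.02}
{"tx":-0.25, "tz":0.03}
{"tx":-0.25, "tz":0.02}
{"tx":-0.2, "ty":0.01, "tz":0.02}
```

jog_arm([
  {"tx":-0.2,"ty":0,"tz":0.05,"wx":0,"wy":0,"wz":0},
  {"tx":-0.2,"ty":0,"tz":0.05,"wx":0,"wy":0,"wz":0},
  {"tx":-0.2,"ty":0,"tz":0,"wx":0,"wy":0,"wz":0},
  {"tx":-0.2,"ty":0,"tz":0,"wx":0,"wy":0,"wz":0},
  {"tx":-0.2,"ty":0,"tz":0,"wx":0,"wy":0,"wz":0},
  {"tx":-0.2,"ty":0,"tz":0,"wx":0,"wy":0,"wz":0},
  {"tx":-0.15,"ty":0,"tz":0,"wx":0,"wy":0,"wz":0},
  {"tx":-0.1,"ty":0,"tz":0,"wx":0,"wy":0,"wz":0},
  {"tx":0,"ty":0,"tz":0,"wx":0,"wy":0,"wz":0},
])

```text
time_s: 15.25
position: [0.5078, -0.0775, 0.0708]
orientation: [[0.029, -1.0, 0.004], [-1.0, -0.029, -0.003], [0.003, -0.003, -1.0]]
contact_force: [-0.6, -2.1, 0.0]
opening: -0.0001
```

```bash
python3 - <<'E'
from h import *
st(); 
E
```

```text
t 15.25 p [ 0.5078 -0.0775  0.0708] s -93.3 v -1.1 F [-0.6 -2.1  0. ] open -0.0001 rot [0.2  0.16 0.03]
```

jog_arm([
  {"tx":-0.1,"ty":0,"tz":0.05,"wx":0,"wy":0,"wz":0},
  {"tx":-0.1,"ty":0,"tz":0,"wx":0,"wy":0,"wz":0},
  {"tx":0,"ty":0,"tz":0,"wx":0,"wy":0,"wz":0},
])

```text
time_s: 15.55
position: [0.5079, -0.0745, 0.0703]
orientation: [[0.029, -1.0, 0.004], [-1.0, -0.029, -0.004], [0.004, -0.004, -1.0]]
contact_force: [0.3, -0.2, -0.1]
opening: -0.0002
```

```bash
python3 - <<'E'
from h import *
st(); shot('side','side5'); plates('side5');p,d,c=load('side5'); cv2.imwrite('pics/side5z.png',cv2.resize(p[170:330,230:430],None,fx=4,fy=3.75,interpolation=cv2.INTER_CUBIC)[:,:,::-1])

E
```

```text
t 15.55 p [ 0.5079 -0.0745  0.0703] s -90.3 v -1.3 F [ 0.3 -0.2 -0.1] open -0.0002 rot [0.2  0.25 0.01]
side5 red 468 s [-76.8  82.3] v [-28.5  31. ]
side5 blue 11 s [-81.1 -36.2] v [10.1 32. ]
side5 alu 25 s [-101.    77.6] v [-8.7 30.7]
side5 alu face 23 s [-97.4 -65.7] v [-6.  27.5]
side5 shoe 540 s [-97.9  97.1] v [-44.6  45.1]
side5 pad 241 s [-1.018e+02 -1.000e-01] v [-29.   28.4]
```

View pics/side5z.png

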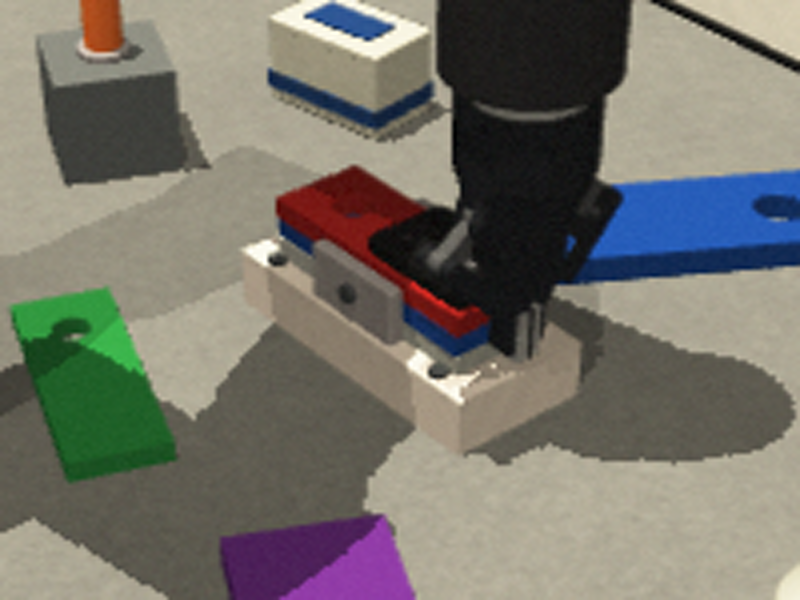

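jog_arm([
  {"tx":0.6,"ty":0,"tz":-0.3,"wx":0,"wy":-0.02,"wz":0},
  {"tx":0,"ty":0.1,"tz":-1,"wx":0,"wy":0,"wz":0},
  {"tx":0,"ty":0.1,"tz":-1,"wx":0,"wy":0,"wz":0},
  {"tx":0,"ty":0,"tz":-1,"wx":0,"wy":0,"wz":0},
  {"tx":0,"ty":0,"tz":-1,"wx":0,"wy":0,"wz":0},
  {"tx":-1,"ty":0,"tz":-1,"wx":0,"wy":0,"wz":0},
  {"tx":-1,"ty":0,"tz":-0.3,"wx":0,"wy":0,"wz":0},
  {"tx":-1,"ty":0,"tz":0,"wx":0,"wy":0,"wz":0},
  {"tx":-1,"ty":0,"tz":0,"wx":0,"wy":0,"wz":0},
  {"tx":-1,"ty":0,"tz":0,"wx":0,"wy":0,"wz":0},
  {"tx":-1,"ty":0,"tz":0,"wx":0,"wy":0,"wz":0},
  {"tx":-1,"ty":0,"tz":0,"wx":0,"wy":0,"wz":0},
])

```text
time_s: 16.8
position: [0.5002, 0.0607, 0.1866]
orientation: [[0.025, -1.0, 0.006], [-1.0, -0.025, 0.008], [-0.008, -0.006, -1.0]]
contact_force: [-0.4, 0.3, -0.8]
opening: -0.0001
```

jog_arm([
  {"tx":-1,"ty":0,"tz":0,"wx":0,"wy":0,"wz":0},
  {"tx":-1,"ty":0,"tz":0,"wx":0,"wy":0,"wz":0},
  {"tx":-1,"ty":0,"tz":0,"wx":0,"wy":0,"wz":0},
  {"tx":-1,"ty":0,"tz":0,"wx":0,"wy":0,"wz":0},
  {"tx":-1,"ty":0,"tz":0,"wx":0,"wy":0,"wz":0},
  {"tx":0,"ty":0,"tz":0,"wx":0,"wy":0,"wz":0},
])

```text
time_s: 17.4
position: [0.4967, 0.1694, 0.1871]
orientation: [[0.027, -1.0, 0.006], [-1.0, -0.027, 0.012], [-0.012, -0.007, -1.0]]
contact_force: [0.6, -1.1, -0.4]
opening: -0.0001
```

```bash
python3 - <<'E'
from h import *
st(); shot('side','side6'); plates('side6');p,d,c=load('side6'); cv2.imwrite('pics/side6z.png',cv2.resize(p[170:330,230:430],None,fx=4,fy=3.75,interpolation=cv2.INTER_CUBIC)[:,:,::-1])

E
```

```text
t 17.4 p [0.4967 0.1694 0.1871] s 153.9 v 2.7 F [ 0.6 -1.1 -0.4] open -0.0001 rot [ 0.38 -0.71  0.15]
side6 red 522 s [-77.4  83.2] v [-29.4  30.8]
side6 blue 20 s [-79.3  38.6] v [-26.3  30.8]
side6 alu 21 s [-80.4  78.9] v [-29.3  30.7]
side6 alu face 35 s [-79.1 -74.4] v [-26.6  26.1]
side6 shoe 588 s [-97.2  96.4] v [-44.3  45.7]
side6 pad 455 s [-73.4  -0.3] v [-25.8  27.2]
```

View pics/side6z.png

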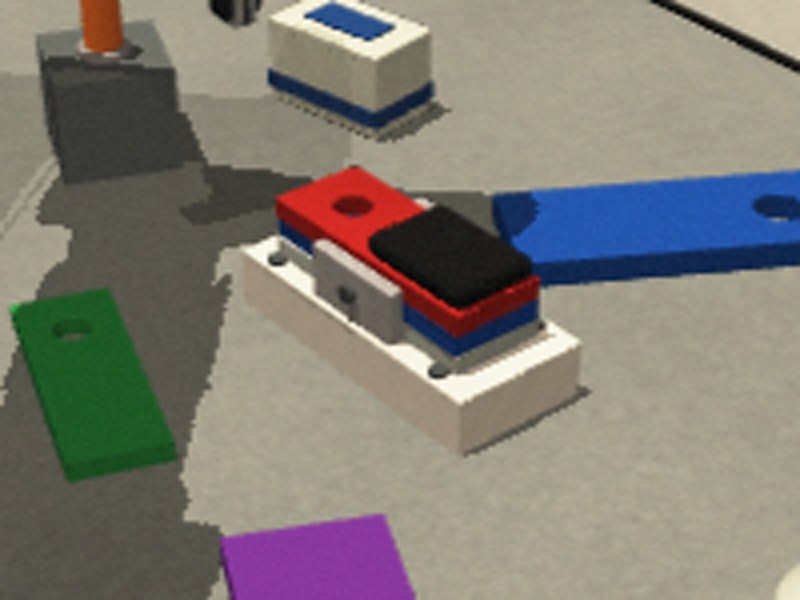

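jog_arm([
  {"tx":0,"ty":-0.05,"tz":1,"wx":-0.05,"wy":0.08,"wz":-0.02},
  {"tx":0,"ty":-0.05,"tz":1,"wx":0,"wy":0,"wz":0},
  {"tx":0,"ty":0,"tz":1,"wx":0,"wy":0,"wz":0},
  {"tx":0,"ty":0,"tz":1,"wx":0,"wy":0,"wz":0},
  {"tx":0.5,"ty":0,"tz":1,"wx":0,"wy":0,"wz":0},
  {"tx":0.5,"ty":0,"tz":0.5,"wx":0,"wy":0,"wz":0},
  {"tx":0.5,"ty":0,"tz":0,"wx":0,"wy":0,"wz":0},
  {"tx":0.5,"ty":0,"tz":0,"wx":0,"wy":0,"wz":0},
  {"tx":0.2,"ty":0,"tz":0,"wx":0,"wy":0,"wz":0},
  {"tx":0,"ty":0,"tz":0,"wx":0,"wy":0,"wz":0},
])

```text
time_s: 18.45
position: [0.501, 0.1204, 0.0758]
orientation: [[0.028, -1.0, 0.002], [-1.0, -0.028, 0.004], [-0.004, -0.002, -1.0]]
contact_force: [0.4, 0.6, -0.4]
opening: -0.0
```

```bash
python3 - <<'E'
from h import *
st(); plan([C+SX*.091+[0,0,.069]],step=.002)
E
```

```text
t 18.45 p [0.501  0.1204 0.0758] s 104.7 v -0.1 F [ 0.4  0.6 -0.4] open -0.0 rot [ 0.12 -0.24  0.11]
7 end [0.5014 0.1066 0.0689]
{"tx":0.1, "tz":0.05, "wx":-0.01, "wy":0.03, "wz":-0.01}
{"tx":0.1, "tz":0.05}
{"tx":0.1, "tz":0.05}
{"tx":0.1, "tz":0.05}
{"tx":0.1, "tz":0.05}
{"tx":0.1, "tz":0.05}
{"tx":0.09, "tz":0.04}
```

jog_arm([
  {"tx":0.2,"ty":0,"tz":0.2,"wx":0,"wy":0.03,"wz":0},
  {"tx":0.15,"ty":0,"tz":0.1,"wx":0,"wy":0,"wz":0},
  {"tx":0.1,"ty":0,"tz":0.1,"wx":0,"wy":0,"wz":0},
  {"tx":0.1,"ty":0,"tz":0,"wx":0,"wy":0,"wz":0},
  {"tx":0.1,"ty":0,"tz":0,"wx":0,"wy":0,"wz":0},
  {"tx":0.05,"ty":0,"tz":0,"wx":0,"wy":0,"wz":0},
  {"tx":0,"ty":0,"tz":0,"wx":0,"wy":0,"wz":0},
])

```text
time_s: 19.15
position: [0.5029, 0.1073, 0.0688]
orientation: [[0.029, -1.0, 0.006], [-1.0, -0.029, 0.003], [-0.002, -0.006, -1.0]]
contact_force: [0.4, -0.1, -0.3]
opening: -0.0002
```

```bash
python3 - <<'E'
from h import *
st()
E
```

```text
t 19.15 p [0.5029 0.1073 0.0688] s 91.6 v -1.6 F [ 0.4 -0.1 -0.3] open -0.0002 rot [ 0.36 -0.14  0.06]
```

jog_arm([
  {"tx":-0.5,"ty":0,"tz":-0.3,"wx":-0.03,"wy":0,"wz":0},
  {"tx":-0.2,"ty":0,"tz":-1,"wx":0,"wy":0,"wz":0},
  {"tx":0,"ty":0,"tz":-1,"wx":0,"wy":0,"wz":0},
  {"tx":0,"ty":0,"tz":-1,"wx":0,"wy":0,"wz":0},
  {"tx":0,"ty":0,"tz":-1,"wx":0,"wy":0,"wz":0},
  {"tx":0,"ty":0,"tz":-1,"wx":0,"wy":0,"wz":0},
  {"tx":-1,"ty":0,"tz":-1,"wx":0,"wy":0,"wz":0},
  {"tx":-1,"ty":0,"tz":-0.2,"wx":0,"wy":0,"wz":0},
  {"tx":-1,"ty":0,"tz":0,"wx":0,"wy":0,"wz":0},
  {"tx":-1,"ty":0,"tz":0,"wx":0,"wy":0,"wz":0},
  {"tx":-1,"ty":0,"tz":0,"wx":0,"wy":0,"wz":0},
  {"tx":-1,"ty":0,"tz":0,"wx":0,"wy":0,"wz":0},
], gripper=1)

```text
time_s: 20.35
position: [0.498, 0.2484, 0.2113]
orientation: [[0.028, -1.0, 0.001], [-1.0, -0.028, 0.001], [-0.001, -0.001, -1.0]]
contact_force: [0.3, -0.1, -0.2]
opening: 0.085
```

```bash
python3 - <<'E'
from h import *
st(); shot('side','side7'); plates('side7');shot('top','top7'); plates('top7');p,d,c=load('side7'); cv2.imwrite('pics/side7z.png',cv2.resize(p[170:330,230:430],None,fx=4,fy=3.75,interpolation=cv2.INTER_CUBIC)[:,:,::-1])
plan([[.4905,.3215,.19]])
E
```

```text
t 20.35 p [0.498  0.2484 0.2113] s 232.8 v -0.9 F [ 0.3 -0.1 -0.2] open 0.085 rot [ 0.08 -0.05  0.11]
side7 red 526 s [-78.9  81.4] v [-30.4  31. ]
side7 blue 17 s [-79.1 -44.1] v [-23.9  31.2]
side7 alu 32 s [-79.7  81.2] v [-27.6  31.8]
side7 alu face 39 s [-79.8 -67.8] v [-25.5  27.4]
side7 shoe 574 s [-97.7  95.6] v [-44.3  45.4]
side7 pad 475 s [-74.9  -2.6] v [-24.9  27.6]
top7 red 551 s [-65.7  79.1] v [-28.   30.4]
top7 alu 11 s [-70.9  80.6] v [-9.1 31.4]
top7 shoe 605 s [-97.4  97.7] v [-44.4  45.2]
top7 pad 507 s [-74.   -1.1] v [-24.4  26.8]
4 end [0.4906 0.3214 0.19  ]
{"tx":-1, "ty":0.08, "tz":0.29, "wx":-0.01, "wy":0.01}
{"tx":-1, "ty":0.08, "tz":0.29}
{"tx":-1, "ty":0.08, "tz":0.29}
{"tx":-0.6, "ty":0.04, "tz":0.18}
```

View pics/side7z.png

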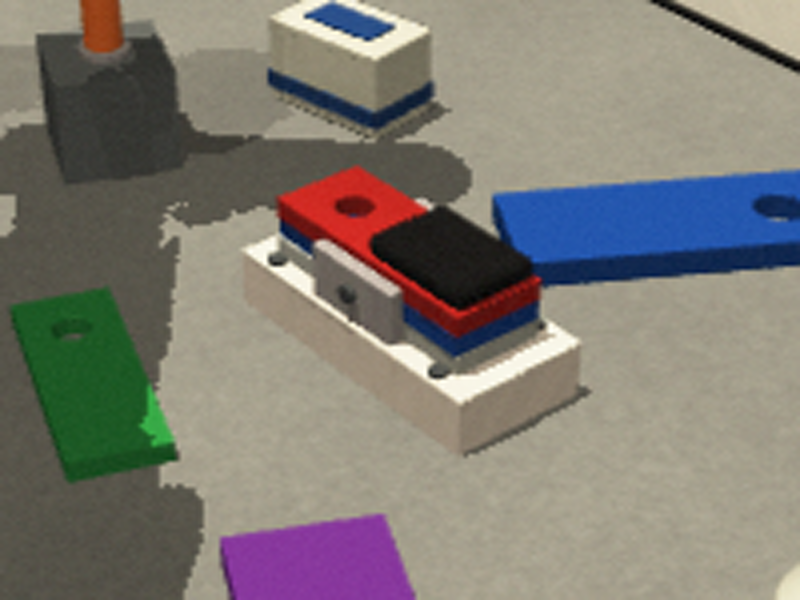

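View pics/top7.png

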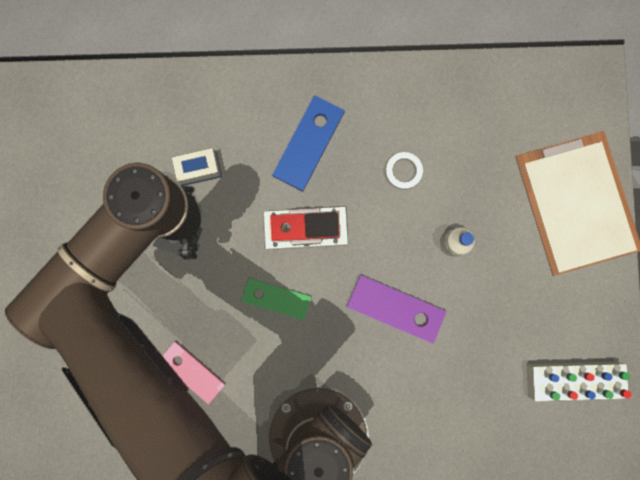

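jog_arm([
  {"tx":-1,"ty":0.1,"tz":0.2,"wx":0,"wy":0,"wz":0},
  {"tx":-1,"ty":0.1,"tz":0.2,"wx":0,"wy":0,"wz":0},
  {"tx":-1,"ty":0.1,"tz":0.2,"wx":0,"wy":0,"wz":0},
  {"tx":-0.6,"ty":0,"tz":0,"wx":0,"wy":0,"wz":0},
  {"tx":0,"ty":0,"tz":0,"wx":0,"wy":0,"wz":0},
])

```text
time_s: 20.95
position: [0.489, 0.3264, 0.1985]
orientation: [[0.03, -1.0, 0.001], [-1.0, -0.03, -0.0], [0.0, -0.001, -1.0]]
contact_force: [0.9, 0.6, 0.1]
opening: 0.0856
```

```bash
python3 - <<'E'
from h import *
st(); plan([[.4905,.3212,.17],[.4905,.3212,.12]])
E
```

```text
t 20.95 p [0.489  0.3264 0.1985] s 311.0 v 5.8 F [0.9 0.6 0.1] open 0.0856 rot [ 0.04  0.02 -0.04]
5 end [0.4905 0.3212 0.1199]
{"tx":0.18, "ty":-0.04, "tz":1}
{"tx":0.08, "ty":-0.02, "tz":0.43}
{"tz":1}
{"tz":1}
{"tz":0.5}
```

jog_arm([
  {"tx":0.2,"ty":-0.06,"tz":0.5,"wx":0,"wy":0,"wz":0},
  {"tx":0.06,"ty":0,"tz":0.5,"wx":0,"wy":0,"wz":0},
  {"tx":0,"ty":0,"tz":0,"wx":0,"wy":0,"wz":0},
])

```text
time_s: 21.25
position: [0.4901, 0.3203, 0.1764]
orientation: [[0.03, -1.0, -0.0], [-1.0, -0.03, -0.001], [0.001, 0.0, -1.0]]
contact_force: [1.0, 0.3, -1.4]
opening: 0.0854
```

```bash
python3 - <<'E'
from h import *
st(); plan([[.4905,.3212,.12]])
E
```

```text
t 21.25 p [0.4901 0.3203 0.1764] s 304.8 v 4.9 F [ 1.   0.3 -1.4] open 0.0854 rot [-0.02  0.07 -0.05]
3 end [0.4905 0.3213 0.12  ]
{"tx":-0.02, "ty":-0.01, "tz":1, "wy":-0.01, "wz":0.01}
{"tx":-0.02, "ty":-0.01, "tz":1}
{"tx":-0.01, "tz":0.82}
```

jog_arm([
  {"tx":-0.05,"ty":0,"tz":1,"wx":0,"wy":0,"wz":0},
  {"tx":0,"ty":0,"tz":1,"wx":0,"wy":0,"wz":0},
  {"tx":0,"ty":0,"tz":0.6,"wx":0,"wy":0,"wz":0},
  {"tx":0,"ty":0,"tz":0,"wx":0,"wy":0,"wz":0},
])

```text
time_s: 21.65
position: [0.4909, 0.3188, 0.1229]
orientation: [[0.028, -1.0, 0.0], [-1.0, -0.028, -0.001], [0.001, -0.0, -1.0]]
contact_force: [0.1, 0.3, 0.1]
opening: 0.0853
```

```bash
python3 - <<'E'
from h import *
st(); 
E
```

```text
t 21.65 p [0.4909 0.3188 0.1229] s 303.4 v 4.2 F [0.1 0.3 0.1] open 0.0853 rot [0.01 0.08 0.1 ]
```

jog_arm([
  {"tx":-0.12,"ty":0,"tz":0.1,"wx":0,"wy":0,"wz":0},
  {"tx":0,"ty":0,"tz":0,"wx":0,"wy":0,"wz":0},
  {"tx":0,"ty":0,"tz":0,"wx":0,"wy":0,"wz":0},
  {"tx":0,"ty":0,"tz":0,"wx":0,"wy":0,"wz":0},
  {"tx":0,"ty":0,"tz":0,"wx":0,"wy":0,"wz":0},
  {"tx":0,"ty":0,"tz":0,"wx":0,"wy":0,"wz":0},
], gripper=-1, force=80)

```text
time_s: 22.25
position: [0.4918, 0.322, 0.1236]
orientation: [[0.027, -1.0, 0.003], [-1.0, -0.027, 0.001], [-0.001, -0.003, -1.0]]
contact_force: [0.4, 0.9, -2.0]
opening: 0.0242
```

```bash
python3 - <<'E'
from h import *
st(); 
E
```

```text
t 22.25 p [0.4918 0.322  0.1236] s 306.6 v 3.2 F [ 0.4  0.9 -2. ] open 0.0242 rot [ 0.15 -0.06  0.12]
```

jog_arm([
  {"tx":0,"ty":0,"tz":-0.5,"wx":0,"wy":0,"wz":0},
  {"tx":0,"ty":0,"tz":-1,"wx":0,"wy":0,"wz":0},
  {"tx":0,"ty":0,"tz":-1,"wx":0,"wy":0,"wz":0},
  {"tx":0,"ty":0,"tz":-1,"wx":0,"wy":0,"wz":0},
  {"tx":0,"ty":0,"tz":-1,"wx":0,"wy":0,"wz":0},
  {"tx":0,"ty":0,"tz":-1,"wx":0,"wy":0,"wz":0},
  {"tx":0,"ty":0,"tz":-1,"wx":0,"wy":0,"wz":0},
  {"tx":0,"ty":0,"tz":-0.5,"wx":0,"wy":0,"wz":0},
  {"tx":0,"ty":0,"tz":0,"wx":0,"wy":0,"wz":0},
])

```text
time_s: 23.15
position: [0.4905, 0.3207, 0.2726]
orientation: [[0.027, -1.0, 0.001], [-1.0, -0.027, 0.0], [-0.0, -0.001, -1.0]]
contact_force: [-0.2, -0.7, -2.8]
opening: 0.0243
```

```bash
python3 - <<'E'
from h import *
st(); p,d,c=shot('side','side8'); cv2.imwrite('pics/side8z.png',cv2.resize(p[60:260,180:420],None,fx=3,fy=3,interpolation=cv2.INTER_CUBIC)[:,:,::-1])
plan([C+SX*.045+[0,0,.235]])
E
```

```text
t 23.15 p [0.4905 0.3207 0.2726] s 305.2 v 4.5 F [-0.2 -0.7 -2.8] open 0.0243 rot [ 0.08 -0.    0.13]
13 end [0.5026 0.0607 0.2349]
{"tx":1, "ty":-0.02, "tz":0.14, "wz":-0.02}
{"tx":1, "ty":-0.02, "tz":0.14}
{"tx":1, "ty":-0.02, "tz":0.14}
{"tx":1, "ty":-0.02, "tz":0.14}
{"tx":1, "ty":-0.02, "tz":0.14}
{"tx":1, "ty":-0.02, "tz":0.14}
{"tx":1, "ty":-0.02, "tz":0.14}
{"tx":1, "ty":-0.02, "tz":0.14}
{"tx":1, "ty":-0.01, "tz":0.15}
{"tx":1, "ty":-0.02, "tz":0.14}
{"tx":1, "ty":-0.01, "tz":0.15}
{"tx":1, "ty":-0.02, "tz":0.14}
{"tx":1, "ty":-0.01, "tz":0.15}
```

View pics/side8z.png

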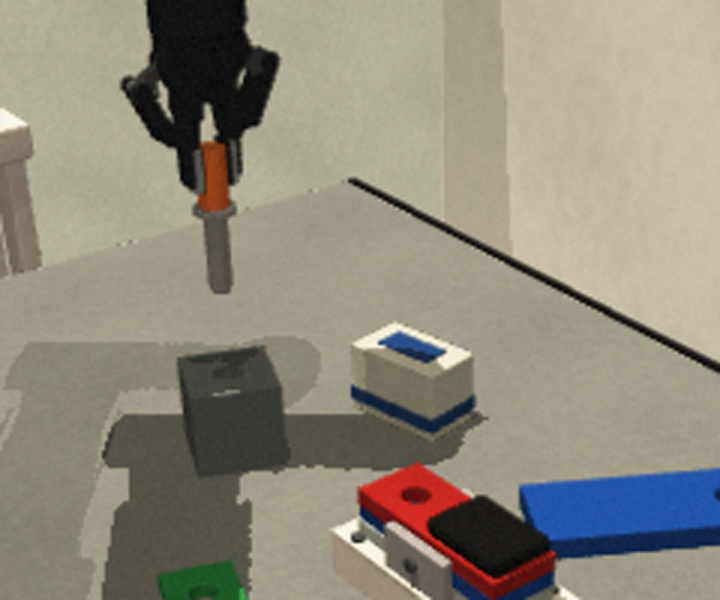

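Pin is out of the stand and held upright (zoom 220,290 is its tip). Carrying it over the armrest hole.

jog_arm([
  {"tx":1,"ty":0,"tz":0,"wx":0,"wy":0,"wz":-0.02},
  {"tx":1,"ty":0,"tz":0,"wx":0,"wy":0,"wz":0},
  {"tx":1,"ty":0,"tz":0,"wx":0,"wy":0,"wz":0},
  {"tx":1,"ty":0,"tz":0,"wx":0,"wy":0,"wz":0},
  {"tx":1,"ty":0,"tz":0,"wx":0,"wy":0,"wz":0},
  {"tx":1,"ty":0,"tz":0,"wx":0,"wy":0,"wz":0},
  {"tx":1,"ty":0,"tz":0,"wx":0,"wy":0,"wz":0},
  {"tx":1,"ty":0,"tz":0.2,"wx":0,"wy":0,"wz":0},
  {"tx":1,"ty":0,"tz":0.3,"wx":0,"wy":0,"wz":0},
  {"tx":1,"ty":0,"tz":0.3,"wx":0,"wy":0,"wz":0},
  {"tx":1,"ty":0,"tz":0.3,"wx":0,"wy":0,"wz":0},
  {"tx":0.5,"ty":0,"tz":0.3,"wx":0,"wy":0,"wz":0},
])

```text
time_s: 24.4
position: [0.4923, 0.0668, 0.239]
orientation: [[0.025, -1.0, -0.005], [-1.0, -0.025, -0.005], [0.005, 0.005, -1.0]]
contact_force: [-0.8, 0.7, -1.8]
opening: 0.0246
```

```bash
python3 - <<'E'
from h import *
st(); plan([C+SX*.046+[0,0,.225]])
E
```

```text
t 24.4 p [0.4923 0.0668 0.239 ] s 51.4 v 10.1 F [-0.8  0.7 -1.8] open 0.0246 rot [-0.28  0.28  0.26]
1 end [0.5026 0.0618 0.225 ]
{"tx":0.26, "ty":-0.51, "tz":0.7, "wx":0.03, "wy":-0.03, "wz":-0.03}
```

jog_arm([
  {"tx":0.2,"ty":-0.5,"tz":0.4,"wx":0.03,"wy":-0.03,"wz":-0.03},
  {"tx":0,"ty":0,"tz":0.2,"wx":0,"wy":0,"wz":0},
  {"tx":0,"ty":0,"tz":0,"wx":0,"wy":0,"wz":0},
])

```text
time_s: 24.7
position: [0.5023, 0.0597, 0.2253]
orientation: [[0.026, -1.0, -0.001], [-1.0, -0.026, -0.0], [0.0, 0.001, -1.0]]
contact_force: [-0.4, 0.1, -2.2]
opening: 0.0241
```

```bash
python3 - <<'E'
from h import *
st(); p,d,c=shot('side','side9'); cv2.imwrite('pics/side9z.png',cv2.resize(p[120:280,230:390],None,fx=4,fy=3.75,interpolation=cv2.INTER_CUBIC)[:,:,::-1])
shot('top','top9')
plan([C+SX*.046+[0,0,.215]])
P=cloud(d,c); hsv=cv2.cvtColor(p,cv2.COLOR_RGB2HSV).astype(int); H,S=hsv[...,0],hsv[...,1]
s=env.observe()
# shank: silhouette pixels between expected heights
m=(abs(P[...,0]-.503)<.03)&(abs(P[...,1]-.06)<.03)&(P[...,2]>.108)&(P[...,2]<.16)
q=P[m]; print(m.sum(),np.round(np.percentile(q,[2,50,98],axis=0)*1000,1))
f=240/np.tan(np.radians(c['vertical_fov'])/2)
# fit cylinder r=10 vertical-ish
from scipy.optimize import least_squares
q=q[q[:,2]<.15]; r=least_squares(lambda a: np.hypot(q[:,0]-a[0]-a[2]*(q[:,2]-.13),q[:,1]-a[1]-a[3]*(q[:,2]-.13))-.01,[.503,.06,0,0],loss='soft_l1',f_scale=.001); print('shank axis@.13 (side cam)',np.round(r.x,4),len(q))
r2=least_squares(lambda a: np.hypot(q[:,0]-a[0],q[:,1]-a[1])-.01,[.503,.06],loss='soft_l1',f_scale=.001); print('vertical fit',np.round(r2.x,4))
# red hole in side7 
p,d,c=load('side7');P=cloud(d,c); hsv=cv2.cvtColor(p,cv2.COLOR_RGB2HSV).astype(int); H,S,V=hsv[...,0],hsv[...,1],hsv[...,2]
M=np.array(c['world_from_camera']); 
# intersect rays with z=.082 plane
v,u=np.mgrid[:480,:640]; D=np.stack([(u-c['cx'])/f,-(v-c['cy'])/f,-np.ones_like(u,float)],-1)@M[:3,:3].T
t=(.082-M[2,3])/D[...,2]; X=M[:3,3]+D*t[...,None]
m=(np.hypot(X[...,0]-.5025,X[...,1]-.058)<.02)
print('sample'); 
hole=m&((V<130)|(P[...,2]<.075)); 
cnt=cv2.findContours(hole.astype(np.uint8),cv2.RETR_EXTERNAL,cv2.CHAIN_APPROX_NONE)[0]; k=max(cnt,key=cv2.contourArea)[:,0]
pts=np.array([X[b,a,:2] for a,b in k]); e=cv2.fitEllipse(pts.astype(np.float32)*1000); print('hole',e, cv2.minEnclosingCircle(pts.astype(np.float32)*1000))
E
```

```text
t 24.7 p [0.5023 0.0597 0.2253] s 44.0 v 0.4 F [-0.4  0.1 -2.2] open 0.0241 rot [-0.06  0.02  0.19]
1 end [0.5027 0.0616 0.215 ]
{"tx":-0.07, "ty":-0.01, "tz":0.55, "wz":-0.02}
161 [[492.4  46.6 112.2]
 [497.8  51.4 136.7]
 [509.4  61.6 159.5]]
shank axis@.13 (side cam) [ 0.5031  0.0587 -0.0022  0.002 ] 127
vertical fit [0.5031 0.0587]
sample
hole ((500.3886413574219, 57.74509811401367), (17.529638290405273, 19.70193099975586), 30.383459091186523) ((500.56951904296875, 58.118587493896484), 10.322028160095215)
```

View pics/side9z.png

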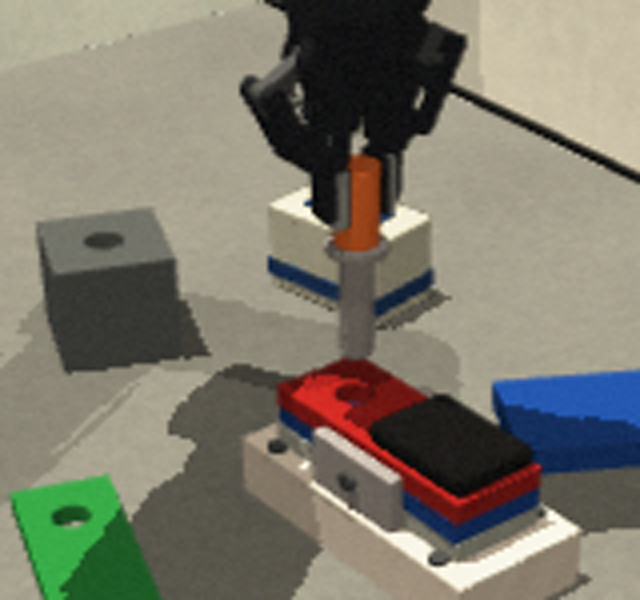

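```bash
python3 - <<'E'
from h import *
from scipy.optimize import minimize
from scipy.ndimage import map_coordinates
for n,c0 in(('side7',(.502,.059)),('side3',(.502,.062)),('top7',(.502,.064))):
    p,d,c=load(n); R=p[...,0].astype(float)
    M=np.array(c['world_from_camera']); W=np.linalg.inv(M); f=240/np.tan(np.radians(c['vertical_fov'])/2)
    th=np.linspace(0,2*np.pi,72,endpoint=False)
    def samp(a,r):
        X=np.c_[a[0]+r*np.cos(th),a[1]+r*np.sin(th),np.full(72,.082),np.ones(72)]@W.T
        u=c['cx']+f*X[:,0]/-X[:,2]; v=c['cy']-f*X[:,1]/-X[:,2]
        return map_coordinates(R,[v,u],order=1)
    def cost(a): return sum(samp(a,r).mean() for r in(.0095,.0105))-sum(samp(a,r).mean() for r in(.0125,.0135))
    best=min(((cost((c0[0]+i*5e-4,c0[1]+j*5e-4)),c0[0]+i*5e-4,c0[1]+j*5e-4) for i in range(-12,13) for j in range(-12,13)))
    print(n,np.round(best,4))
# pin in top9?
p,d,c=load('top9'); cv2.imwrite('pics/top9z.png',cv2.resize(p[150:310,180:380],None,fx=4,fy=3.75)[:,:,::-1])
E
```

```text
side7 [-1.240494e+02  5.010000e-01  5.850000e-02]
side3 [-1.278605e+02  5.005000e-01  6.200000e-02]
top7 [-9.92036e+01  5.01500e-01  6.50000e-02]
```

jog_arm([
  {"tx":0,"ty":0.07,"tz":0.5,"wx":0,"wy":0,"wz":-0.02},
  {"tx":0,"ty":0,"tz":0.5,"wx":0,"wy":0,"wz":0},
  {"tx":0,"ty":0,"tz":0,"wx":0,"wy":0,"wz":0},
])

```text
time_s: 25.1
position: [0.5011, 0.0615, 0.2046]
orientation: [[0.032, -0.999, 0.001], [-0.999, -0.032, 0.0], [-0.0, -0.001, -1.0]]
contact_force: [0.1, -0.8, -2.6]
opening: 0.0244
```

```bash
python3 - <<'E'
from h import *
st(); p,d,c=shot('side','side10'); cv2.imwrite('pics/side10z.png',cv2.resize(p[160:260,270:390],None,fx=6,fy=6,interpolation=cv2.INTER_CUBIC)[:,:,::-1])
plan([[.501,.0598,.19]],step=.005)
E
```

```text
t 25.1 p [0.5011 0.0615 0.2046] s 45.9 v 1.5 F [ 0.1 -0.8 -2.6] open 0.0244 rot [ 0.03 -0.02 -0.15]
3 end [0.5011 0.0599 0.1902]
{"tx":0.03, "ty":0.01, "tz":0.25, "wx":-0.01, "wz":0.02}
{"tx":0.03, "ty":0.01, "tz":0.25}
{"tx":0.02, "tz":0.25}
```

View pics/side10z.png

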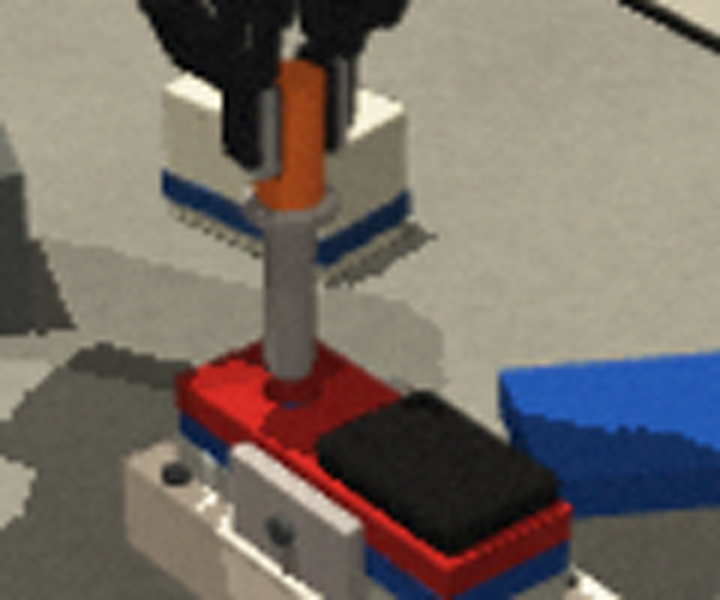

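jog_arm([
  {"tx":0.07,"ty":0,"tz":0.25,"wx":0,"wy":0,"wz":0.02},
  {"tx":0,"ty":0,"tz":0.25,"wx":0,"wy":0,"wz":0},
  {"tx":0,"ty":0,"tz":0.2,"wx":0,"wy":0,"wz":0},
])

```text
time_s: 25.45
position: [0.502, 0.0606, 0.191]
orientation: [[0.03, -1.0, 0.003], [-1.0, -0.03, 0.001], [-0.001, -0.003, -1.0]]
contact_force: [-0.1, -0.6, -1.8]
opening: 0.0243
```

```bash
python3 - <<'E'
from h import *
st()
E
```

```text
t 25.45 p [0.502  0.0606 0.191 ] s 44.9 v 0.7 F [-0.1 -0.6 -1.8] open 0.0243 rot [ 0.15 -0.04 -0.02]
```

jog_arm([
  {"tx":0,"ty":0,"tz":0.2,"wx":0,"wy":0,"wz":0},
  {"tx":0,"ty":0,"tz":0.2,"wx":0,"wy":0,"wz":0},
  {"tx":0,"ty":0,"tz":0.2,"wx":0,"wy":0,"wz":0},
])

```text
time_s: 25.75
position: [0.5021, 0.0605, 0.1779]
orientation: [[0.03, -1.0, 0.003], [-1.0, -0.03, 0.001], [-0.001, -0.003, -1.0]]
contact_force: [-0.2, 1.2, -2.3]
opening: 0.024
```

```bash
python3 - <<'E'
from h import *
st()
E
```

```text
t 25.75 p [0.5021 0.0605 0.1779] s 44.9 v 0.6 F [-0.2  1.2 -2.3] open 0.024 rot [ 0.15 -0.04 -0.02]
```

jog_arm([
  {"tx":0,"ty":0,"tz":0.2,"wx":0,"wy":0,"wz":0},
  {"tx":0,"ty":0,"tz":0.2,"wx":0,"wy":0,"wz":0},
  {"tx":0,"ty":0,"tz":0.2,"wx":0,"wy":0,"wz":0},
  {"tx":0,"ty":0,"tz":0.2,"wx":0,"wy":0,"wz":0},
])

```text
time_s: 26.15
position: [0.5023, 0.0606, 0.1606]
orientation: [[0.03, -1.0, 0.003], [-1.0, -0.03, 0.001], [-0.001, -0.003, -1.0]]
contact_force: [-0.1, -0.1, -2.7]
opening: 0.024
```

```bash
python3 - <<'E'
from h import *
st()
E
```

```text
t 26.15 p [0.5023 0.0606 0.1606] s 45.0 v 0.3 F [-0.1 -0.1 -2.7] open 0.024 rot [ 0.18 -0.05 -0.02]
```

jog_arm([
  {"tx":0,"ty":0,"tz":0.2,"wx":0,"wy":0,"wz":0},
  {"tx":0,"ty":0,"tz":0.15,"wx":0,"wy":0,"wz":0},
  {"tx":0,"ty":0,"tz":0.15,"wx":0,"wy":0,"wz":0},
])

```text
time_s: 26.45
position: [0.5024, 0.0606, 0.1495]
orientation: [[0.03, -1.0, 0.003], [-1.0, -0.03, 0.001], [-0.001, -0.003, -1.0]]
contact_force: [1.2, -0.3, -2.1]
opening: 0.0241
```

jog_arm([
  {"tx":0,"ty":0,"tz":0.15,"wx":0,"wy":0,"wz":0},
])

```text
time_s: 26.55
position: [0.5026, 0.0606, 0.1465]
orientation: [[0.03, -1.0, 0.003], [-1.0, -0.03, 0.001], [-0.001, -0.003, -1.0]]
contact_force: [-2.3, -0.2, 9.5]
opening: 0.0242
```

jog_arm([
  {"tx":0,"ty":0,"tz":0.1,"wx":0,"wy":0,"wz":0},
])

```text
time_s: 26.65
position: [0.503, 0.0605, 0.1457]
orientation: [[0.031, -1.0, 0.004], [-1.0, -0.031, 0.0], [0.0, -0.004, -1.0]]
contact_force: [-7.4, 0.5, 22.8]
opening: 0.0241
```

jog_arm([
  {"tx":0,"ty":0.1,"tz":-0.15,"wx":-0.03,"wy":0,"wz":0},
  {"tx":0,"ty":0.05,"tz":0,"wx":0,"wy":0,"wz":0},
])

```text
time_s: 26.85
position: [0.5012, 0.0609, 0.1494]
orientation: [[0.031, -1.0, 0.002], [-1.0, -0.031, 0.001], [-0.001, -0.002, -1.0]]
contact_force: [2.0, 0.5, -0.5]
opening: 0.0238
```

jog_arm([
  {"tx":0,"ty":0,"tz":0.15,"wx":0,"wy":0,"wz":0},
])

```text
time_s: 26.95
position: [0.5015, 0.0608, 0.1469]
orientation: [[0.032, -0.999, 0.003], [-0.999, -0.032, 0.001], [-0.001, -0.003, -1.0]]
contact_force: [0.7, -1.7, 3.6]
opening: 0.0244
```

jog_arm([
  {"tx":0,"ty":0,"tz":0.1,"wx":0,"wy":0,"wz":0},
])

```text
time_s: 27.05
position: [0.5021, 0.0607, 0.1455]
orientation: [[0.032, -0.999, 0.004], [-0.999, -0.032, 0.0], [-0.0, -0.004, -1.0]]
contact_force: [-2.7, -1.6, 13.6]
opening: 0.0245
```

jog_arm([
  {"tx":0,"ty":0.03,"tz":-0.3,"wx":-0.03,"wy":0,"wz":0},
  {"tx":-0.12,"ty":0,"tz":0,"wx":0,"wy":0,"wz":0},
  {"tx":0,"ty":0,"tz":0,"wx":0,"wy":0,"wz":0},
])

```text
time_s: 27.35
position: [0.5015, 0.0631, 0.1512]
orientation: [[0.032, -0.999, -0.0], [-0.999, -0.032, 0.0], [-0.0, 0.0, -1.0]]
contact_force: [2.8, -0.7, -3.3]
opening: 0.0247
```

jog_arm([
  {"tx":0,"ty":0,"tz":0.2,"wx":0,"wy":0,"wz":0},
  {"tx":0,"ty":0,"tz":0.1,"wx":0,"wy":0,"wz":0},
])

```text
time_s: 27.55
position: [0.5029, 0.0627, 0.149]
orientation: [[0.034, -0.999, 0.003], [-0.999, -0.034, -0.002], [0.002, -0.003, -1.0]]
contact_force: [-10.1, -1.1, 27.1]
opening: 0.0239
```

jog_arm([
  {"tx":0,"ty":0,"tz":0.1,"wx":0,"wy":0,"wz":0},
])

```text
time_s: 27.65
position: [0.5028, 0.0625, 0.149]
orientation: [[0.035, -0.999, 0.003], [-0.999, -0.035, -0.002], [0.002, -0.003, -1.0]]
contact_force: [-8.7, -0.4, 24.2]
opening: 0.0242
```

jog_arm([
  {"tx":0,"ty":0.05,"tz":-0.3,"wx":-0.03,"wy":0,"wz":0.02},
  {"tx":0.25,"ty":0,"tz":0,"wx":0,"wy":0,"wz":0},
  {"tx":0,"ty":0,"tz":0,"wx":0,"wy":0,"wz":0},
])

```text
time_s: 27.95
position: [0.5021, 0.0591, 0.1555]
orientation: [[0.032, -0.999, 0.0], [-0.999, -0.032, 0.002], [-0.002, -0.0, -1.0]]
contact_force: [-0.9, 3.8, -0.9]
opening: 0.0242
```

jog_arm([
  {"tx":0,"ty":0,"tz":0.2,"wx":0,"wy":0,"wz":0},
  {"tx":0,"ty":0,"tz":0.1,"wx":0,"wy":0,"wz":0},
])

```text
time_s: 28.15
position: [0.502, 0.0595, 0.1486]
orientation: [[0.032, -0.999, 0.001], [-0.999, -0.032, 0.003], [-0.003, -0.001, -1.0]]
contact_force: [0.6, 1.7, -0.8]
opening: 0.0243
```

jog_arm([
  {"tx":0,"ty":0,"tz":0.1,"wx":0,"wy":0,"wz":0},
])

```text
time_s: 28.25
position: [0.5022, 0.0594, 0.1463]
orientation: [[0.032, -0.999, 0.001], [-0.999, -0.032, 0.003], [-0.003, -0.001, -1.0]]
contact_force: [-2.1, 2.2, 9.3]
opening: 0.0243
```

jog_arm([
  {"tx":0,"ty":0.03,"tz":-0.4,"wx":0,"wy":0.02,"wz":0},
  {"tx":0.25,"ty":0,"tz":0,"wx":0,"wy":0,"wz":0},
  {"tx":0,"ty":0,"tz":0,"wx":0,"wy":0,"wz":0},
])

```text
time_s: 28.55
position: [0.502, 0.0554, 0.1543]
orientation: [[0.032, -0.999, 0.001], [-0.999, -0.032, 0.001], [-0.001, -0.001, -1.0]]
contact_force: [-0.5, 1.6, -3.3]
opening: 0.024
```

jog_arm([
  {"tx":0,"ty":0,"tz":0.2,"wx":0,"wy":0,"wz":0},
  {"tx":0,"ty":0,"tz":0.15,"wx":0,"wy":0,"wz":0},
])

```text
time_s: 28.75
position: [0.502, 0.0553, 0.1476]
orientation: [[0.032, -0.999, 0.001], [-0.999, -0.032, 0.001], [-0.001, -0.001, -1.0]]
contact_force: [-0.4, 3.2, 0.7]
opening: 0.024
```

jog_arm([
  {"tx":0,"ty":0,"tz":0.1,"wx":0,"wy":0,"wz":0},
])

```text
time_s: 28.85
position: [0.5021, 0.0554, 0.1456]
orientation: [[0.032, -0.999, 0.001], [-0.999, -0.032, 0.001], [-0.001, -0.001, -1.0]]
contact_force: [-1.0, 4.1, 6.4]
opening: 0.0242
```

```bash
python3 - <<'E'
from h import *
s=st(); p,d,c=shot('side','side11'); cv2.imwrite('pics/side11z.png',cv2.resize(p[160:260,270:390],None,fx=6,fy=6,interpolation=cv2.INTER_CUBIC)[:,:,::-1])
plates('side11'); P=cloud(d,c); hsv=cv2.cvtColor(p,cv2.COLOR_RGB2HSV).astype(int)
o=(hsv[...,0]>5)&(hsv[...,0]<18)&(hsv[...,1]>170)&(abs(P[...,0]-.5)<.05)&(abs(P[...,1]-.055)<.05)
print('orange z',np.round(np.percentile(P[o][:,2],[1,5,50,95,99]),4),o.sum())
for n in('side9','side8'):
    p,d,c=load(n);P=cloud(d,c); hsv=cv2.cvtColor(p,cv2.COLOR_RGB2HSV).astype(int); o=(hsv[...,0]>5)&(hsv[...,0]<18)&(hsv[...,1]>170)&(P[...,2]>.15)&(abs(P[...,0]-.5)<.05); print(n,np.round(np.percentile(P[o][:,2],[1,5,50,95,99]),4),o.sum())
E
```

```text
t 28.85 p [0.5021 0.0554 0.1456] s 39.8 v 0.7 F [-1.   4.1  6.4] open 0.0242 rot [ 0.08 -0.04 -0.13]
side11 red 432 s [-80.7  78.7] v [-28.3  31.1]
side11 blue 16 s [-81.8  75.9] v [-13.3  32.9]
side11 alu face 43 s [-80.4 -76.9] v [-26.3  27.8]
side11 shoe 580 s [-97.4  96.8] v [-45.7  45.3]
side11 pad 477 s [-77.1  -0.9] v [-24.9  26.6]
orange z [0.1077 0.1101 0.1379 0.1587 0.1611] 174
side9 [0.1884 0.1901 0.2163 0.2379 0.2401] 201
side8 [0.2357 0.2379 0.2618 0.2846 0.2857] 178
```

View pics/side11z.png

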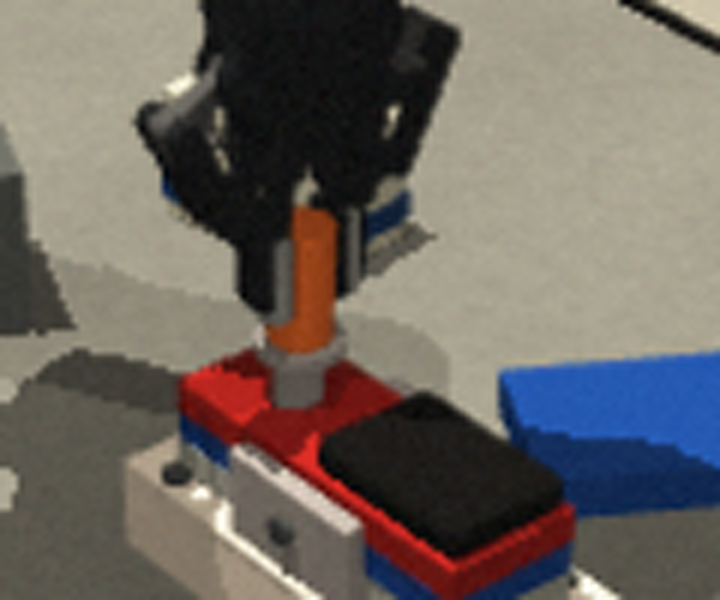

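jog_arm([
  {"tx":0,"ty":0,"tz":-0.25,"wx":0,"wy":0,"wz":0.01},
  {"tx":0.3,"ty":0,"tz":0,"wx":0,"wy":0,"wz":0},
  {"tx":0.05,"ty":0,"tz":0,"wx":0,"wy":0,"wz":0},
])

```text
time_s: 29.2
position: [0.5023, 0.0495, 0.1504]
orientation: [[0.03, -1.0, 0.001], [-1.0, -0.03, 0.002], [-0.002, -0.001, -1.0]]
contact_force: [-0.3, 3.0, -4.7]
opening: 0.0243
```

jog_arm([
  {"tx":0,"ty":0,"tz":0.2,"wx":0,"wy":0,"wz":0},
])

```text
time_s: 29.3
position: [0.5027, 0.0496, 0.147]
orientation: [[0.03, -1.0, 0.002], [-1.0, -0.03, 0.003], [-0.003, -0.002, -1.0]]
contact_force: [-1.6, 5.4, 2.5]
opening: 0.0239
```

jog_arm([
  {"tx":0,"ty":0,"tz":0.15,"wx":0,"wy":0,"wz":0},
])

```text
time_s: 29.4
position: [0.5027, 0.0498, 0.144]
orientation: [[0.03, -1.0, 0.002], [-1.0, -0.03, 0.003], [-0.003, -0.002, -1.0]]
contact_force: [-1.5, 5.3, 2.0]
opening: 0.0239
```

jog_arm([
  {"tx":0,"ty":0,"tz":0.15,"wx":0,"wy":0,"wz":0},
])

```text
time_s: 29.5
position: [0.5027, 0.0501, 0.141]
orientation: [[0.03, -1.0, 0.002], [-1.0, -0.03, 0.003], [-0.003, -0.003, -1.0]]
contact_force: [-1.5, 5.4, 3.1]
opening: 0.024
```

jog_arm([
  {"tx":0,"ty":0,"tz":0.15,"wx":0,"wy":0,"wz":0},
])

```text
time_s: 29.6
position: [0.5027, 0.0503, 0.1381]
orientation: [[0.03, -1.0, 0.003], [-1.0, -0.03, 0.003], [-0.003, -0.003, -1.0]]
contact_force: [-3.0, 5.0, 5.1]
opening: 0.0243
```

jog_arm([
  {"tx":0,"ty":0,"tz":0.15,"wx":0,"wy":0,"wz":0},
  {"tx":0,"ty":0,"tz":0.15,"wx":0,"wy":0,"wz":0},
])

```text
time_s: 29.8
position: [0.5028, 0.0509, 0.1328]
orientation: [[0.031, -1.0, 0.003], [-1.0, -0.031, 0.003], [-0.003, -0.003, -1.0]]
contact_force: [-5.6, 6.1, 9.7]
opening: 0.0242
```

jog_arm([
  {"tx":0,"ty":0,"tz":0.15,"wx":0,"wy":0,"wz":0},
  {"tx":0,"ty":0,"tz":0.1,"wx":0,"wy":0,"wz":0},
])

```text
time_s: 30.0
position: [0.5028, 0.0513, 0.1288]
orientation: [[0.032, -0.999, 0.003], [-0.999, -0.032, 0.003], [-0.003, -0.003, -1.0]]
contact_force: [-3.8, 4.5, 8.4]
opening: 0.0239
```

```bash
cat >> h.py <<'E'
def top(n):
    p,d,c=load(n);P=cloud(d,c); hsv=cv2.cvtColor(p,cv2.COLOR_RGB2HSV).astype(int); o=(hsv[...,0]>5)&(hsv[...,0]<18)&(hsv[...,1]>170)&(P[...,2]>.09)&(abs(P[...,0]-.5)<.05)&(abs(P[...,1]-.05)<.05); print(n,'orange z',np.round(np.percentile(P[o][:,2],[1,5,50,95,99]),4),o.sum())
E
python3 - <<'E'
from h import *
s=st(); p,d,c=shot('side','side12'); cv2.imwrite('pics/side12z.png',cv2.resize(p[160:260,270:390],None,fx=6,fy=6,interpolation=cv2.INTER_CUBIC)[:,:,::-1])
plates('side12'); top('side12')
E
```

```text
t 30.0 p [0.5028 0.0513 0.1288] s 35.6 v 0.2 F [-3.8  4.5  8.4] open 0.0239 rot [ 0.18 -0.16 -0.14]
side12 red 403 s [-83.2  76.8] v [-29.3  31.3]
side12 blue 11 s [-83.5  58. ] v [-23.   31.7]
side12 alu face 41 s [-82.1 -77. ] v [-25.8  27.8]
side12 shoe 555 s [-98.4  97.3] v [-44.1  45. ]
side12 pad 479 s [-79.7  -5.8] v [-25.4  27.5]
side12 orange z [0.092  0.0937 0.1232 0.1414 0.1425] 162
```

View pics/side12z.png

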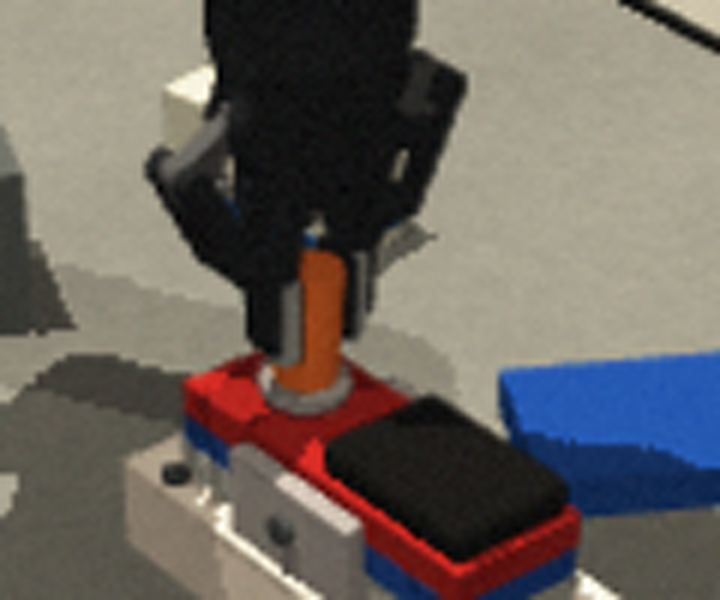

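jog_arm([
  {"tx":-0.03,"ty":0.03,"tz":0.15,"wx":0,"wy":0,"wz":0},
  {"tx":-0.03,"ty":0,"tz":0.15,"wx":0,"wy":0,"wz":0},
])

```text
time_s: 30.25
position: [0.5028, 0.0521, 0.1256]
orientation: [[0.034, -0.999, 0.004], [-0.999, -0.034, 0.001], [-0.001, -0.004, -1.0]]
contact_force: [-18.7, 2.7, 53.6]
opening: 0.0244
```

jog_arm([
  {"tx":0,"ty":0,"tz":0.1,"wx":0,"wy":0,"wz":0},
])

```text
time_s: 30.35
position: [0.5027, 0.0519, 0.1259]
orientation: [[0.035, -0.999, 0.005], [-0.999, -0.035, -0.0], [0.0, -0.005, -1.0]]
contact_force: [-11.9, 5.8, 25.4]
opening: 0.0241
```

```bash
python3 - <<'E'
from h import *
s=st(); p,d,c=shot('side','side13'); cv2.imwrite('pics/side13z.png',cv2.resize(p[190:250,290:370],None,fx=9,fy=9,interpolation=cv2.INTER_CUBIC)[:,:,::-1])
plates('side13'); top('side13')
E
```

```text
t 30.35 p [0.5027 0.0519 0.1259] s 36.2 v 0.2 F [-11.9   5.8  25.4] open 0.0241 rot [ 0.28  0.02 -0.33]
side13 red 390 s [-82.8  75.7] v [-29.   31.4]
side13 blue 19 s [-83.5  51.2] v [-22.2  32.3]
side13 alu face 39 s [-81.9 -74.4] v [-27.5  27.1]
side13 shoe 557 s [-97.8  96.9] v [-44.6  45.2]
side13 pad 473 s [-80.   -7.1] v [-25.6  27.5]
side13 orange z [0.0912 0.0928 0.1212 0.139  0.1402] 162
```

View pics/side13z.png

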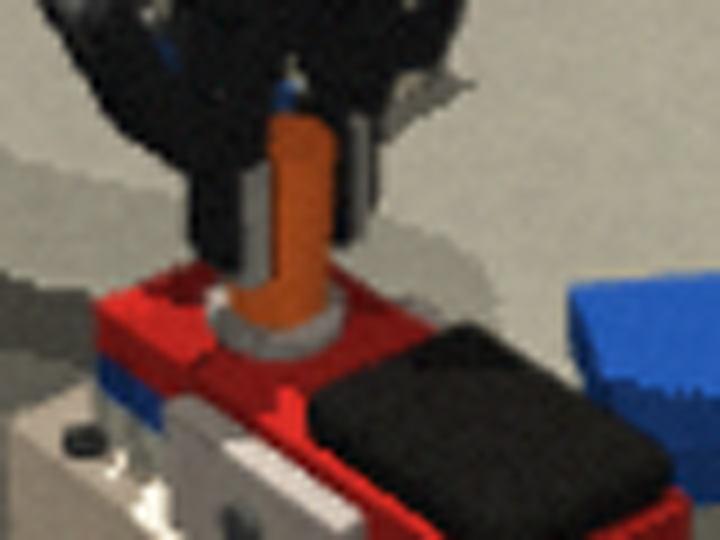

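jog_arm([
  {"tx":-0.05,"ty":0.1,"tz":-0.05,"wx":-0.03,"wy":0,"wz":0.04},
  {"tx":0,"ty":0.05,"tz":0,"wx":0,"wy":0,"wz":0},
])

```text
time_s: 30.6
position: [0.5008, 0.0524, 0.1276]
orientation: [[0.03, -1.0, 0.003], [-1.0, -0.03, -0.001], [0.001, -0.003, -1.0]]
contact_force: [6.0, 0.8, -3.4]
opening: 0.0242
```

jog_arm([
  {"tx":0,"ty":0.03,"tz":0.1,"wx":0,"wy":0,"wz":0},
])

```text
time_s: 30.7
position: [0.501, 0.0523, 0.126]
orientation: [[0.031, -1.0, 0.005], [-1.0, -0.031, -0.001], [0.001, -0.005, -1.0]]
contact_force: [-0.6, 0.9, 16.1]
opening: 0.0241
```

jog_arm([
  {"tx":0,"ty":0,"tz":0,"wx":0,"wy":0,"wz":0},
  {"tx":0,"ty":0,"tz":0,"wx":0,"wy":0,"wz":0},
  {"tx":0,"ty":0,"tz":0,"wx":0,"wy":0,"wz":0},
  {"tx":0,"ty":0,"tz":0,"wx":0,"wy":0,"wz":0},
  {"tx":0,"ty":0,"tz":-1,"wx":0,"wy":0,"wz":0},
  {"tx":0,"ty":0,"tz":-1,"wx":0,"wy":0,"wz":0},
  {"tx":0,"ty":0,"tz":-1,"wx":0,"wy":0,"wz":0},
  {"tx":0,"ty":0,"tz":-1,"wx":0,"wy":0,"wz":0},
], gripper=1)

```text
time_s: 31.5
position: [0.4954, 0.0498, 0.2021]
orientation: [[0.029, -1.0, -0.011], [-1.0, -0.029, -0.008], [0.008, 0.012, -1.0]]
contact_force: [0.6, -0.1, -0.6]
opening: 0.0853
```

```bash
python3 - <<'E'
from h import *
s=st(); p,d,c=shot('side','side14'); cv2.imwrite('pics/side14z.png',cv2.resize(p[190:250,290:370],None,fx=9,fy=9,interpolation=cv2.INTER_CUBIC)[:,:,::-1])
plates('side14'); top('side14')
P=cloud(d,c); hsv=cv2.cvtColor(p,cv2.COLOR_RGB2HSV).astype(int)
m=(hsv[...,1]<70)&(np.hypot(P[...,0]-.5015,P[...,1]-.05)<.025)&(P[...,2]>.07); q=P[m]; print('grey',m.sum(),np.round(np.percentile(q[:,2],[2,25,50,75,98]),4), np.round(q.mean(0),4))
m=(hsv[...,1]>120)&((hsv[...,0]<5)|(hsv[...,0]>170))&(np.hypot(P[...,0]-.5015,P[...,1]-.05)<.04); print('red z',np.round(np.percentile(P[m][:,2],[25,50,75]),4))
E
```

```text
t 31.5 p [0.4954 0.0498 0.2021] s 34.3 v 7.6 F [ 0.6 -0.1 -0.6] open 0.0853 rot [-0.66  0.45  0.04]
side14 red 388 s [-83.1  76.3] v [-29.6  30.8]
side14 blue 12 s [-83.7 -45.8] v [-22.9  32.3]
side14 alu 14 s [-83.   69.7] v [-28.1  30.5]
side14 alu face 40 s [-83.2 -67.9] v [-24.7  27.1]
side14 shoe 560 s [-97.7  97.4] v [-44.8  45.2]
side14 pad 481 s [-79.8  -5.8] v [-25.6  27.6]
side14 orange z [0.0909 0.0937 0.121  0.1389 0.1395] 239
grey 321 [0.0842 0.2575 0.2742 0.2863 0.2969] [0.5007 0.0391 0.2443]
red z [0.0798 0.0809 0.0819]
```

View pics/side14z.png

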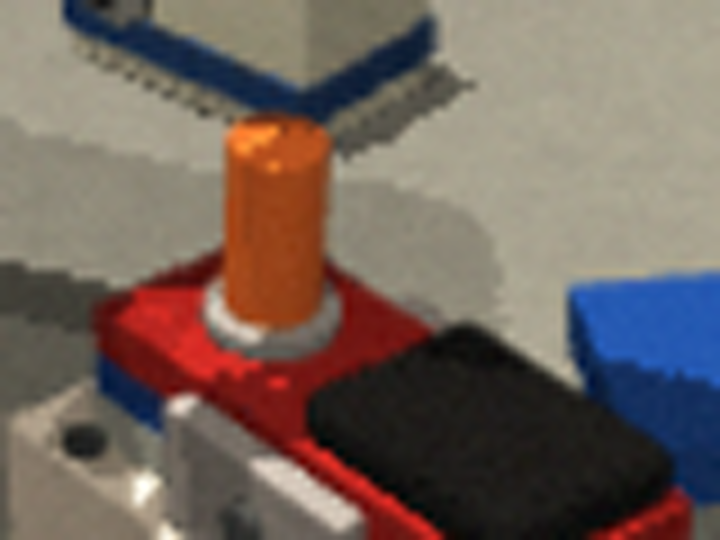

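```bash
python3 - <<'E'
from h import *
for n in('side14','side0'):
    p,d,c=load(n);P=cloud(d,c); M=np.array(c['world_from_camera']);W=np.linalg.inv(M);f=240/np.tan(np.radians(c['vertical_fov'])/2)
    hsv=cv2.cvtColor(p,cv2.COLOR_RGB2HSV).astype(int)
    ctr=(.501,.05) if n=='side14' else (.4905,.319)
    o=(hsv[...,0]>5)&(hsv[...,0]<18)&(hsv[...,1]>150)&(np.hypot(P[...,0]-ctr[0],P[...,1]-ctr[1])<.03)
    v,u=np.nonzero(o); print(n,'orange px',u.min(),u.max(),v.min(),v.max())
    # top patch: first 4 rows center
    v0=v.min(); mu=int(np.median(u[v<v0+5]))
    print(np.round(P[v0:v0+16,mu,2],4)); print(np.round(P[v0+1:v0+4,mu-3:mu+4,2].mean(),4))
    # upper silhouette: lowest radial y -> cylinder axis estimate
    lo=o&(P[...,2]<P[v0:v0+6,mu,2].max()-.01); print('axis front mean',np.round(P[lo].mean(0),4))
E
```

```text
side14 orange px 315 326 203 226
[0.1384 0.1389 0.137  0.1371 0.137  0.1362 0.1348 0.1319 0.1295 0.1271
 0.1236 0.1222 0.1187 0.1186 0.1138 0.1104]
0.138
axis front mean [0.4958 0.045  0.1094]
side0 orange px 250 260 163 183
[0.1364 0.1334 0.1346 0.1363 0.1346 0.132  0.1302 0.1257 0.1231 0.1173
 0.1171 0.1135 0.111  0.1069 0.1049 0.1013]
0.1347
axis front mean [0.4866 0.3117 0.1066]
```

```bash
python3 - <<'E'
from h import *
st(); plan([[.5015,.0523,.175]],step=.01)
E
```

```text
t 31.55 p [0.4971 0.0502 0.2056] s 34.7 v 5.9 F [2.7 0.4 4.4] open 0.0851 rot [-0.39  0.39  0.  ]
4 end [0.5016 0.0523 0.175 ]
{"tx":-0.04, "ty":-0.08, "tz":0.5, "wx":0.05, "wy":-0.05}
{"tx":-0.03, "ty":-0.07, "tz":0.5}
{"tx":-0.03, "ty":-0.07, "tz":0.5}
{"ty":-0.01, "tz":0.03}
```

jog_arm([
  {"tx":-0.1,"ty":-0.2,"tz":0,"wx":0.05,"wy":-0.05,"wz":0},
  {"tx":0,"ty":0,"tz":0,"wx":0,"wy":0,"wz":0},
  {"tx":0,"ty":0,"tz":0,"wx":0,"wy":0,"wz":0},
  {"tx":0,"ty":0,"tz":0,"wx":0,"wy":0,"wz":0},
  {"tx":0,"ty":0,"tz":0.5,"wx":0,"wy":0,"wz":0},
  {"tx":0,"ty":0,"tz":0.5,"wx":0,"wy":0,"wz":0},
  {"tx":0,"ty":0,"tz":0.4,"wx":0,"wy":0,"wz":0},
  {"tx":0,"ty":0,"tz":0,"wx":0,"wy":0,"wz":0},
], gripper=-1)

```text
time_s: 32.35
position: [0.4993, 0.0519, 0.172]
orientation: [[0.029, -1.0, -0.004], [-1.0, -0.029, 0.0], [-0.0, 0.004, -1.0]]
contact_force: [0.6, -0.5, -0.2]
opening: -0.0003
```

jog_arm([
  {"tx":0,"ty":-0.1,"tz":0.2,"wx":0.02,"wy":0,"wz":0},
  {"tx":0,"ty":0,"tz":0.2,"wx":0,"wy":0,"wz":0},
  {"tx":0,"ty":0,"tz":0.1,"wx":0,"wy":0,"wz":0},
])

```text
time_s: 32.65
position: [0.5017, 0.052, 0.1611]
orientation: [[0.029, -1.0, -0.001], [-1.0, -0.029, -0.0], [0.0, 0.001, -1.0]]
contact_force: [-0.5, 1.7, 9.1]
opening: -0.0
```

jog_arm([
  {"tx":0,"ty":0,"tz":0.05,"wx":0,"wy":0,"wz":0},
])

```text
time_s: 32.75
position: [0.5028, 0.0524, 0.1609]
orientation: [[0.03, -1.0, 0.002], [-1.0, -0.03, 0.0], [-0.0, -0.002, -1.0]]
contact_force: [-2.4, 2.1, 10.3]
opening: 0.0004
```

jog_arm([
  {"tx":0,"ty":0,"tz":0.05,"wx":0,"wy":0,"wz":0},
])

```text
time_s: 32.85
position: [0.5038, 0.0529, 0.161]
orientation: [[0.03, -1.0, 0.004], [-1.0, -0.03, 0.001], [-0.001, -0.004, -1.0]]
contact_force: [-1.4, 0.6, 5.5]
opening: -0.0002
```

jog_arm([
  {"tx":0,"ty":0.05,"tz":-1,"wx":-0.03,"wy":0,"wz":0},
  {"tx":1,"ty":0,"tz":0,"wx":0,"wy":0,"wz":0},
  {"tx":1,"ty":0,"tz":0,"wx":0,"wy":0,"wz":0},
  {"tx":1,"ty":0,"tz":0,"wx":0,"wy":0,"wz":0},
  {"tx":1,"ty":0,"tz":0,"wx":0,"wy":0,"wz":0},
  {"tx":0,"ty":0,"tz":0.8,"wx":0,"wy":0,"wz":0},
  {"tx":0,"ty":0,"tz":0.8,"wx":0,"wy":0,"wz":0},
  {"tx":0,"ty":0,"tz":0.4,"wx":0,"wy":0,"wz":0},
  {"tx":0,"ty":0,"tz":0,"wx":0,"wy":0,"wz":0},
])

```text
time_s: 33.75
position: [0.5079, -0.0293, 0.1433]
orientation: [[0.031, -0.999, 0.007], [-1.0, -0.031, 0.003], [-0.003, -0.007, -1.0]]
contact_force: [0.6, 0.2, 0.2]
opening: -0.0
```

```bash
python3 -c "
from h import *
st()"
```

```text
t 33.75 p [ 0.5079 -0.0293  0.1433] s -45.1 v -2.5 F [0.6 0.2 0.2] open -0.0 rot [ 0.42 -0.16 -0.11]
```

jog_arm([
  {"tx":0,"ty":0.1,"tz":0.4,"wx":-0.04,"wy":0,"wz":0},
  {"tx":0,"ty":0,"tz":0.4,"wx":0,"wy":0,"wz":0},
  {"tx":0,"ty":0,"tz":0.15,"wx":0,"wy":0,"wz":0},
  {"tx":0,"ty":0,"tz":0.1,"wx":0,"wy":0,"wz":0},
])

```text
time_s: 34.15
position: [0.5068, -0.0285, 0.1222]
orientation: [[0.033, -0.999, 0.003], [-0.999, -0.033, 0.003], [-0.003, -0.003, -1.0]]
contact_force: [0.4, 0.5, 0.7]
opening: -0.0003
```

jog_arm([
  {"tx":0,"ty":0,"tz":0.1,"wx":0,"wy":0,"wz":0},
])

```text
time_s: 34.25
position: [0.5069, -0.0284, 0.1201]
orientation: [[0.033, -0.999, 0.003], [-0.999, -0.033, 0.003], [-0.003, -0.003, -1.0]]
contact_force: [0.5, 0.4, 0.1]
opening: 0.0
```

jog_arm([
  {"tx":0,"ty":0,"tz":0.05,"wx":0,"wy":0,"wz":0},
])

```text
time_s: 34.35
position: [0.507, -0.0284, 0.1191]
orientation: [[0.033, -0.999, 0.003], [-0.999, -0.033, 0.003], [-0.003, -0.003, -1.0]]
contact_force: [-3.1, 0.7, 12.3]
opening: -0.0
```

jog_arm([
  {"tx":0,"ty":0.05,"tz":-1,"wx":-0.03,"wy":0,"wz":0},
  {"tx":0,"ty":0,"tz":-1,"wx":0,"wy":0,"wz":0},
  {"tx":0,"ty":0,"tz":-1,"wx":0,"wy":0,"wz":0},
  {"tx":-1,"ty":0,"tz":-0.2,"wx":0,"wy":0,"wz":0},
  {"tx":-1,"ty":0,"tz":0,"wx":0,"wy":0,"wz":0},
  {"tx":-1,"ty":0,"tz":0,"wx":0,"wy":0,"wz":0},
  {"tx":-0.9,"ty":0,"tz":0,"wx":0,"wy":0,"wz":0},
  {"tx":0,"ty":0,"tz":0,"wx":0,"wy":0,"wz":0},
])

```text
time_s: 35.15
position: [0.504, 0.0517, 0.1875]
orientation: [[0.032, -1.0, 0.001], [-0.999, -0.032, 0.004], [-0.004, -0.002, -1.0]]
contact_force: [-0.9, 0.0, 0.3]
opening: 0.0002
```

```bash
python3 -c "
from h import *
st();shot('side','side15'); top('side15')
plan([[.5005,.0515,.165]],step=.01)"
```

```text
t 35.15 p [0.504  0.0517 0.1875] s 35.9 v -1.1 F [-0.9  0.   0.3] open 0.0002 rot [ 0.09 -0.23 -0.12]
side15 orange z [0.0903 0.0939 0.1199 0.1378 0.1387] 227
3 end [0.5005 0.0515 0.165 ]
{"tx":-0.01, "ty":0.08, "tz":0.5, "wx":-0.01, "wy":0.03, "wz":0.01}
{"tx":-0.02, "ty":0.07, "tz":0.5}
{"ty":0.02, "tz":0.12}
```

jog_arm([
  {"tx":0,"ty":0.1,"tz":0.4,"wx":0,"wy":0.03,"wz":0},
  {"tx":0,"ty":0.08,"tz":0.4,"wx":0,"wy":0,"wz":0},
  {"tx":0,"ty":0,"tz":0.25,"wx":0,"wy":0,"wz":0},
  {"tx":0,"ty":0,"tz":0.1,"wx":0,"wy":0,"wz":0},
])

```text
time_s: 35.6
position: [0.4995, 0.049, 0.1622]
orientation: [[0.03, -1.0, 0.001], [-1.0, -0.03, -0.001], [0.001, -0.0, -1.0]]
contact_force: [0.2, 0.5, 1.0]
opening: 0.0001
```

jog_arm([
  {"tx":0,"ty":0,"tz":0.1,"wx":0,"wy":0,"wz":0},
])

```text
time_s: 35.7
position: [0.4995, 0.0486, 0.1599]
orientation: [[0.03, -1.0, 0.0], [-1.0, -0.03, -0.002], [0.002, -0.0, -1.0]]
contact_force: [-4.0, -0.3, 25.5]
opening: 0.0002
```

jog_arm([
  {"tx":0,"ty":0.03,"tz":0.08,"wx":0,"wy":0,"wz":0},
])

```text
time_s: 35.8
position: [0.4999, 0.0484, 0.1599]
orientation: [[0.03, -1.0, 0.002], [-1.0, -0.03, -0.002], [0.002, -0.002, -1.0]]
contact_force: [-7.5, 1.5, 27.7]
opening: 0.0002
```

jog_arm([
  {"tx":0,"ty":0,"tz":-0.6,"wx":0,"wy":0,"wz":0},
  {"tx":0,"ty":0,"tz":-1,"wx":0,"wy":0,"wz":0},
  {"tx":0,"ty":0,"tz":-1,"wx":0,"wy":0,"wz":0},
  {"tx":-1,"ty":0,"tz":-1,"wx":0,"wy":0,"wz":0},
  {"tx":-1,"ty":0,"tz":-0.5,"wx":0,"wy":0,"wz":0},
  {"tx":-1,"ty":0,"tz":0,"wx":0,"wy":0,"wz":0},
  {"tx":-1,"ty":0,"tz":0,"wx":0,"wy":0,"wz":0},
  {"tx":-1,"ty":0,"tz":0,"wx":0,"wy":0,"wz":0},
  {"tx":-1,"ty":0,"tz":0,"wx":0,"wy":0,"wz":0},
  {"tx":-1,"ty":0,"tz":0,"wx":0,"wy":0,"wz":0},
  {"tx":-1,"ty":0,"tz":0,"wx":0,"wy":0,"wz":0},
  {"tx":0,"ty":0,"tz":0,"wx":0,"wy":0,"wz":0},
])

```text
time_s: 37.0
position: [0.4967, 0.2124, 0.246]
orientation: [[0.025, -1.0, 0.005], [-1.0, -0.025, -0.001], [0.001, -0.005, -1.0]]
contact_force: [-0.3, 0.9, 0.3]
opening: -0.0001
```

```bash
python3 - <<'E'
from h import *
st();p,d,c=shot('side','side16'); top('side16'); plates('side16'); shot('top','top16'); top('top16'); plates('top16')
a=cv2.resize(p[170:290,270:430],None,fx=5,fy=5,interpolation=cv2.INTER_CUBIC); cv2.imwrite('pics/side16z.png',a[:,:,::-1])
P=cloud(d,c); hsv=cv2.cvtColor(p,cv2.COLOR_RGB2HSV).astype(int)
o=(hsv[...,0]>5)&(hsv[...,0]<18)&(hsv[...,1]>150)&(np.hypot(P[...,0]-.501,P[...,1]-.05)<.03); v,u=np.nonzero(o); v0=v.min(); mu=int(np.median(u[v<v0+5])); print(np.round(P[v0:v0+7,mu-2:mu+3,2].mean(1),4))
E
```

```text
t 37.0 p [0.4967 0.2124 0.246 ] s 196.8 v 1.5 F [-0.3  0.9  0.3] open -0.0001 rot [0.29 0.04 0.25]
side16 orange z [0.0906 0.0927 0.1206 0.1378 0.1388] 229
side16 red 409 s [-83.6  76.7] v [-29.4  30.7]
side16 alu 11 s [-82.5  78.2] v [-24.5  30.4]
side16 alu face 40 s [-81.8 -73.3] v [-26.7  27.8]
side16 shoe 566 s [-98.3  97.2] v [-44.1  45.1]
side16 pad 477 s [-79.9  -7.1] v [-25.4  28.1]
top16 orange z [0.1319 0.132  0.1328 0.1337 0.1337] 2
top16 red 475 s [-70.9  74.6] v [-28.1  30.5]
top16 shoe 598 s [-97.3  97.9] v [-44.5  45. ]
top16 pad 508 s [-78.1  -5.8] v [-24.4  27. ]
[0.137  0.1371 0.1381 0.1374 0.1366 0.1359 0.1346]
```

View pics/side16z.png

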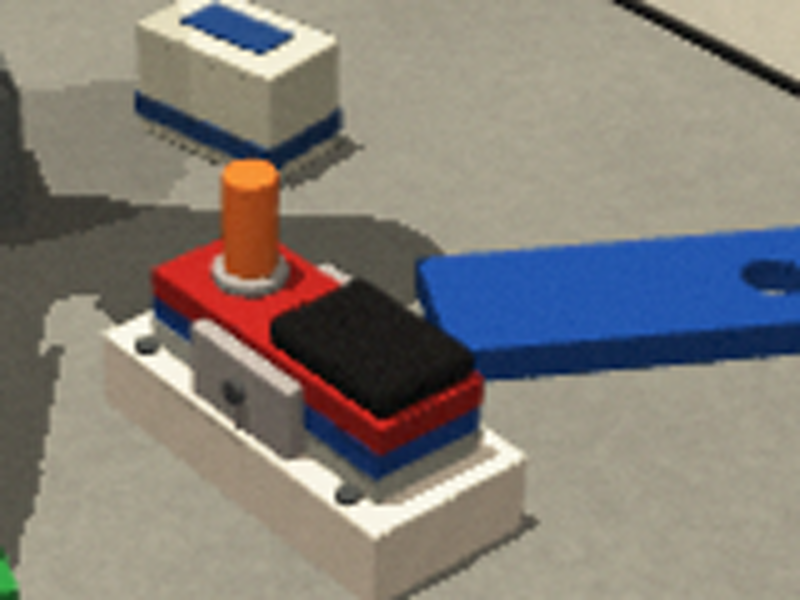

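View pics/top16.png

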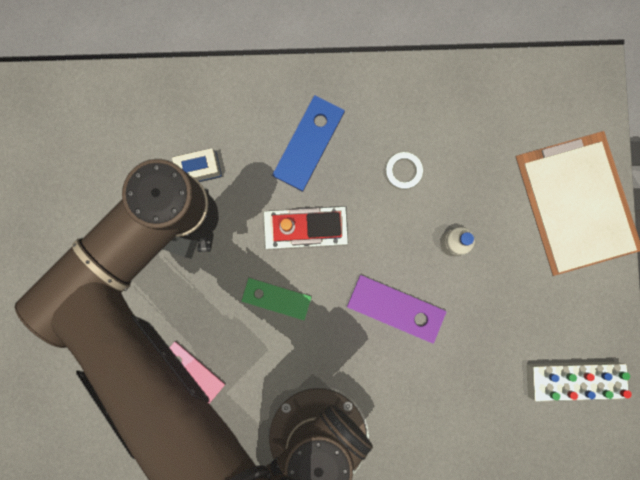

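The side crop shows the pin upright with its collar flat on the red plate (zoom 252,270) and the three plates flush. The top view shows the bottle, box and tape at their starting pixels, and the gripper is clear. Handing in.

```bash
python3 -c "
from h import *
print(env.close_job())"
```

```text
the job is handed in; nothing more can be done
None
```

The locking pin is in through all three plates and the hidden nut plate, with its collar on the armrest plate. I handed the job in at about 37 s.

- **Plates:** I pushed them flush from alternate ends with the closed fingers. They carried along slightly while I felt for the nut, and now sit about 3 mm towards the shoe's −x from the slot's middle. They are flush with each other to within about 1 mm.
- **Nut hole:** The pin was stopped on the nut plate at the first positions. It went through when I shifted about 10 mm towards the shoe's −x.
- **Pin seating:** After I let go, a light press on the handle put its top at about 138.7 mm, against 138 mm expected when home. That reading is good to about 1 mm. I then pressed it with about 27 N, and it read 137.5 mm with the force still on. In the last side view the pin stands upright on the plate, its top reads about 137.5 mm, and the gripper is clear.
- **Other objects:** The bottle, box and tape roll show at their starting places in the last top view.

**What disagreed or was not ideal:**
- The two cameras differ by about 5 mm in y, so I used only relative measurements in that direction.
- The pin slipped about 2 mm in the grip while I was feeling for the nut.
- The wrist force peaked at about 54 N as the collar met the plate. That is below the 120 N wrist limit, and the contact was through the held pin.

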